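# Clear the tray reader, load the specimen tray and run it in

### The arm

A 6-joint arm with a two-finger parallel gripper is mounted at the origin on the work surface. World frame = base frame: x ahead of the robot, y to its left, z up, the work surface at z = 0. Lengths are in mm, angles in rad, forces in N, time in s.
With the tool pointing down it reaches from about 350 to 975 mm from the base axis. Payload 7.1 kg.
Tool frame: the origin (TCP) lies midway between the tips of the shut fingers; the grasp point (between the pads) lies 19 mm behind it; z points along the fingers, y is the line along which they close (so a half turn about z gives the same grasp; the last joint's range is limited). The gripper opens to 88 mm and grips with 3 to 60 N. Pads are 20 mm wide; open, the fingers measure 115 mm over their backs; the gripper's body (75 mm by 178 mm) begins 61 mm behind the grasp point.
Start: joints at [1.132, 0.423, 1.63, -0, 1.089, -0.019], TCP at [254.704, 570.728, 222.675] pointing down, gripper open.
Joint ranges: [-3, 3], [-0.9, 2.11], [0.09, 2.58], [-1.31, 4.45], [0.11, 2.69], [-2.54, 2.54]. Speed limits (rad/s): [2.39, 2.39, 3.01, 3.14, 3.14, 3.14].

### API

Orientations are given as a rotation vector (axis times angle).
In Python, from workcell import ctrl gives the robot as it stands. The module is installed in compiled form; this text tells all that it offers.
- The arm moves only by the tool apply_moves, never from a script. Its argument "targets" is a list of rows, each a list of 3 entries, a list of its own where there are three numbers: the opening, from -1 (shut) to 1 (fully open), then the shift along the tool's x, y, z normalised to -1 to 1, where 1 is 5 cm, then the turn, a rotation vector about the tool's x, y, z normalised to -1 to 1, where 1 is 90 degrees. In form: [[jaw, [x, y, z], [wx, wy, wz]], ...]. A call has 1 to 8 rows; each row shifts and turns the commanded pose from where the row before left it, along the tool's axes as they then stand; what a row does not reach is not made up. A row lasts 1/8 s, in which the tool goes at most 62.5 mm and 10.7 degrees, less where a joint would pass 70% of its speed; a pose out of reach is approached as far as the arm can. A call with a number of a shift or a turn outside -1 to 1 is refused whole. A call with a gripper value outside its range is refused whole. The fingers move at their own pace and stop on an object; the grip force is fixed at half the most. Time passes only in rows, so rows that do not move let the fingers close. It gives the time, the measured TCP pose, the force, the opening and the grip force at its end, in the units of the state.
- ctrl.get_obs(): the state, without advancing time (a new reading comes with each control period).
- ctrl.get_image(name): name is "scene" or "top"; returns a dict with "pixels" (384x512x3 uint8, blue, green, red), "camera_matrix" (3x3 intrinsics, pixels), "k1" (the pictures are not rectified: a ray, as slopes to the right and down, at radius r is drawn at 1 + k1 r^2 times it, then the intrinsics apply), "view" (4x4, takes a point from world to camera coordinates). Camera axes: x right, y down, z forward; pixel columns grow to the right and rows downward; lengths in mm; the calibration is good to about 2 mm. A picture is of the moment at which its call begins. There is no depth.
- ctrl.close_job(): hands the job in; it is judged then, once.
Trained networks look in the newest picture that a camera, given by its name, has taken for a name from the list of things; names that differ only in an ending like _2 or _b are one class to them, and where a whole thing is asked for, a point or a joint stands for the part that bears it (a point fixed in the world has none). Each returns a list of dicts, best first, with "score" (0 to 1); they miss things now and then, are a little off and sometimes report something else, mostly with a low value. They report only what shows in the picture. A call takes as long as a camera call. They do not tell look-alikes from the thing itself.
- ctrl.masks_of(label, camera): "region" (384x512 bool, what is visible of it) and "bbox" ([left, top, right, bottom] in pixels, round what is visible of it).
- ctrl.pinpoint(label, camera): "xy" ([column, row] in pixels: a listed point, or the origin of a listed thing).
The state is a dict: "t": time; "qpos": joint angles; "qvel": joint speeds; "joint_torque": joint torques, N m; "ee_pos": TCP position; "orientation": TCP orientation; "ft_force": force on the tool from outside, world axes, zero at the start; "moment": the same for the moment, N m; "width": finger opening in mm; "grasp_force": force on a finger pad.
Only numpy, scipy, OpenCV 4.12 (cv2) and the standard library are available. Lean on these libraries where they do the work, as an engineer would, in place of code of your own. Each camera call takes 0.05 s, during which the arm holds its last target. There are 200 camera calls.

### The job

The tray reader is obstructed by two wooden specimen boxes: first clear both away and lay them flat, not stacked, on the cork mat. Then stand all the small specimen jars upright on the steel tray, slide the loaded tray between the reader's rails until it is fully home against the end stop, and only then push the reader's lever all the way over, away from the robot. Do not disturb the big jar, the water jar or the brush, and leave the boxes on the mat and the jars upright on the tray.

Things in the scene. Friction and masses are not known exactly. Their poses are not given: they have to be found in the camera images.
- dock: tray reader, fixed: two aluminium rails on the table and a white housing (150 x, 100 y, 50 tall) behind them. Origin on the table midway between the rails, which run along its y from -110 to +110 mm; z up. Inner rail faces at x +-62, rails 25 high with a lip on top reaching inward to x +-56, underside 20 up; the table is the bed. The tray is home when its frame coincides with this one
- dock_mouth (a point): middle of the rails' open end, on the table (dock y -110); the tray enters here along the dock's +y. Flared guides widen the mouth to x +-80 at dock y -140
- dock_stop (a point): middle of the end stop, the housing's face, at table height (dock y +110)
- tray: loose steel tray, 120 (x) x 220 (y) outside, floor 4 thick, rim 14 high, 8 thick along the sides and 3 at the ends, 450 g. Origin at the centre of its underside, z up, y along its length. At its -y end a 40 wide bracket carries the upright grip plate: 40 wide (x), 8 thick (y), 50 tall, centred at y -145. Its +y end goes into the reader first
- tray_grip (a point): grip point in the middle of the tray's upright grip plate, 42 above the tray's underside; axes as the tray
- lever (a joint): angle of the reader's black lever on top of the housing: 0 leaning to the dock's -x (towards the robot), 1.0 all the way over to the dock's +x; it starts at 0 to 0.25 and stays where it is left
- lever_tip (a point): tip of the lever; its pivot axis is parallel to the dock's y and lies about 70 from the tip, at dock x -25, y +160
- mat: cork mat, fixed, 120 (x) x 210 (y) x 4 thick; origin at the centre of its underside, z up
- box_a: closed flat wooden specimen box with insects shown under its top, 80 (x) x 50 (y) x 40 tall, 200 g; origin at the centre of its underside, z up. It lies across the way into the reader, between tray and rails
- box_b: closed flat wooden specimen box with insects shown under its top, 80 (x) x 50 (y) x 40 tall, 200 g; origin at the centre of its underside, z up. It lies between the reader's rails
- jar0: small round specimen jar, amber glass with paper label and white lid, 46 diameter x 50 tall, 90 g, standing upright on the table; origin at the centre of its underside, z up. Two to four of jar0..jar3 are present
- jar1: small round specimen jar, amber glass with paper label and white lid, 46 diameter x 50 tall, 90 g, standing upright on the table; origin at the centre of its underside, z up. Two to four of jar0..jar3 are present
- jar2: small round specimen jar, amber glass with paper label and white lid, 46 diameter x 50 tall, 90 g, standing upright on the table; origin at the centre of its underside, z up. Two to four of jar0..jar3 are present
- jar3: small round specimen jar, amber glass with paper label and white lid, 46 diameter x 50 tall, 90 g, standing upright on the table; origin at the centre of its underside, z up. Two to four of jar0..jar3 are present
- big_jar: bystander: big amber jar with a white lid, 90 diameter x 150 tall; origin at the centre of its underside
- water: bystander: clear jar with a white lid, 66 diameter x 120 tall; origin at the centre of its underside
- brush: bystander: brush lying on the table; origin at its middle
Things that resemble listed ones, but are neither listed nor needed, are in the scene too. What is shaped like the jar1 but pink or turquoise is not meant.

How it is judged:
By the outcome, as a careful person would: the job done as asked, in the order asked, and still so for the second after the job is handed in, with the robot touching nothing.
Of jar0, jar1, jar2, jar3 only 2 to 4 are there at a start; the rules pass over those that are not, and their reading is None.
At some moment in a run one of jar0, jar1, jar2, jar3, box_a, box_b may be knocked a few centimetres aside while the robot is not near it.
Once in a run the grip may slacken for a moment while it holds something.
It also fails if it takes over 210 s, if anything falls off the work surface, if the arm or the gripper's body presses on something with over 40 N, if the wrist force passes 120 N, or if a joint passes its speed limit or range.

## Working session

There is one attempt and no reset: what is moved stays moved. The work goes in short steps, Python scripts to look and compute and a tool call to move; the robot and the scene stay as the last step left them, time stands still between calls to the robot, and variables do not carry over. Pictures are saved under pics/ and viewed, at most 14 in all, crops included, and the job is handed in when it is done.

Besides the shell and the picture viewer there is one more tool, called after "Request:" as name([rows], argument=value, ...), one row to a line, values as JSON. apply_moves: Moves the arm, as the interface text tells. Scaled input: -1 to 1 covers 5 cm each way for a shift and 90 degrees each way for a turn. Its arguments: {"type":"object","properties":{"targets":{"type":"array"}},"required":["targets"]}

```bash
mkdir -p pics; cat > h.py <<'E'
import numpy as np, cv2
from workcell import ctrl
from scipy.spatial.transform import Rotation as R
def img(n,save=None):
    d=ctrl.get_image(n)
    if save: cv2.imwrite('pics/'+save,d['pixels'])
    return d
def ray(d,uv):
    K=np.array(d['camera_matrix']);V=np.array(d['view'])
    p=np.linalg.inv(K)@[uv[0],uv[1],1];x=p[:2]
    s=x.copy()
    for _ in range(20): s=x/(1+d['k1']*(s@s))
    o=-V[:3,:3].T@V[:3,3]
    return o,V[:3,:3].T@np.array([s[0],s[1],1])
def atz(d,uv,z=0):
    o,r=ray(d,uv); return (o+r*(z-o[2])/r[2])[:2]
def proj(d,P):
    K=np.array(d['camera_matrix']);V=np.array(d['view'])
    c=V[:3,:3]@np.asarray(P,float)+V[:3,3];s=c[:2]/c[2];s=s*(1+d['k1']*(s@s))
    return (K@[s[0],s[1],1])[:2]
def st():
    o=ctrl.get_obs();print('t',round(o['t'],2),'p',np.round(o['ee_pos'],1),'R',np.round(R.from_rotvec(o['orientation']).as_matrix(),3).tolist(),'q',np.round(o['qpos'],2),'w',round(o['width'],1));return o
E
python3 - <<'E'
from h import *
d=img('scene','s0.png');e=img('top','t0.png')
st()
for n,x in(('scene',d),('top',e)): print(n,np.round(-np.array(x['view'])[:3,:3].T@np.array(x['view'])[:3,3]),x['k1'])
for l in ['dock','dock_mouth','dock_stop','tray','tray_grip','lever_tip','mat','box_a','jar0','big_jar','water','brush']:
  for n,x in(('scene',d),('top',e)):
    for r in ctrl.pinpoint(l,n): print(l,n,round(r['score'],2),np.round(r['xy']),np.round(atz(x,r['xy'])))
E
```

```text
t 0.1 p [254.5 570.3 222. ] R [[-0.913, 0.408, -0.001], [0.408, 0.913, -0.001], [0.0, -0.001, -1.0]] q [ 1.13  0.42  1.63 -0.    1.09 -0.02] w 87.6
scene [1033. -817. 1095.] -0.012129651036910973
top [ 296.  -19. 1377.] -0.02252760269044866
dock scene 0.67 [304. 180.] [577. 199.]
dock scene 0.41 [197. 248.] [ 445. -192.]
dock_stop scene 0.91 [315. 159.] [563. 303.]
dock_stop top 0.65 [148. 179.] [575. 311.]
dock_stop top 0.38 [178. 124.] [759. 225.]
tray scene 0.68 [241. 270.] [ 589. -193.]
tray scene 0.39 [164. 285.] [ 442. -335.]
tray top 0.97 [300. 179.] [ 589. -172.]
tray top 0.54 [178. 124.] [760. 224.]
tray_grip scene 0.7 [206. 300.] [ 562. -316.]
tray_grip scene 0.57 [302. 180.] [570. 193.]
tray_grip top 0.56 [352. 181.] [ 587. -336.]
tray_grip top 0.4 [234. 132.] [738.  44.]
lever_tip scene 0.56 [311. 113.] [439. 518.]
lever_tip scene 0.23 [196. 244.] [ 432. -181.]
lever_tip scene 0.19 [162. 283.] [ 433. -335.]
lever_tip top 0.59 [122. 190.] [537. 389.]
mat scene 0.63 [258. 152.] [383. 236.]
mat top 0.78 [165. 239.] [387. 244.]
box_a scene 0.84 [304. 181.] [578. 195.]
box_a t
[... 510 characters left out ...]
365. -421.]
jar0 top 0.76 [277. 232.] [ 418. -100.]
jar0 top 0.74 [233. 221.] [448.  36.]
jar0 top 0.73 [301. 270.] [ 305. -177.]
jar0 top 0.7 [164. 240.] [385. 247.]
jar0 top 0.67 [348. 271.] [ 306. -321.]
jar0 top 0.6 [327. 253.] [ 356. -256.]
jar0 top 0.59 [351. 231.] [ 429. -333.]
jar0 top 0.47 [307. 227.] [ 438. -193.]
big_jar scene 0.84 [293. 292.] [ 741. -183.]
big_jar scene 0.72 [315. 112.] [448. 530.]
big_jar scene 0.18 [303. 182.] [579. 188.]
big_jar top 0.72 [301. 135.] [ 734. -173.]
water scene 0.96 [356. 195.] [743. 220.]
water top 0.86 [180. 123.] [763. 219.]
water top 0.19 [352. 227.] [ 440. -333.]
brush scene 0.66 [328. 233.] [735.  41.]
brush top 0.63 [235. 130.] [745.  40.]
```

```bash
python3 -c "
import cv2
for n in('s0','t0'):
  i=cv2.imread('pics/%s.png'%n); cv2.imwrite('pics/%sb.png'%n,cv2.resize(i,(800,600),interpolation=cv2.INTER_CUBIC))"
```

```text
(no output)
```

View pics/s0b.png

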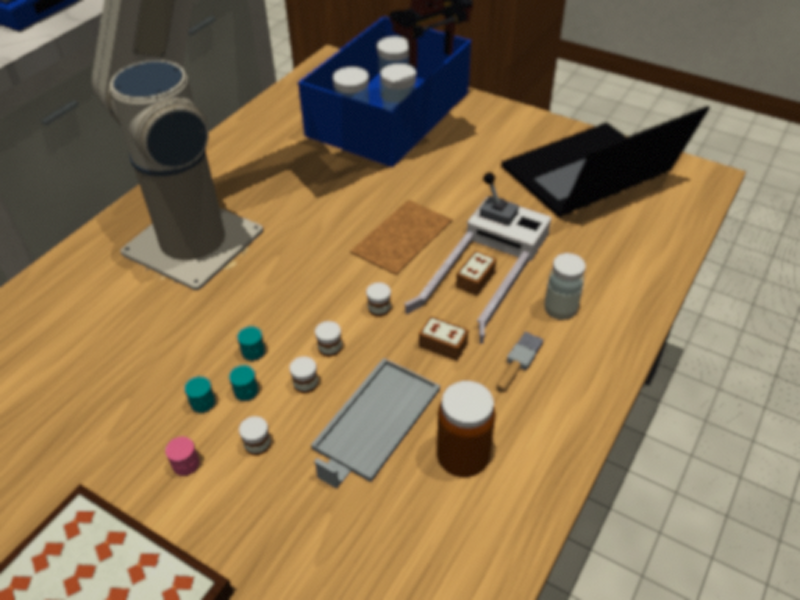

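View pics/t0b.png

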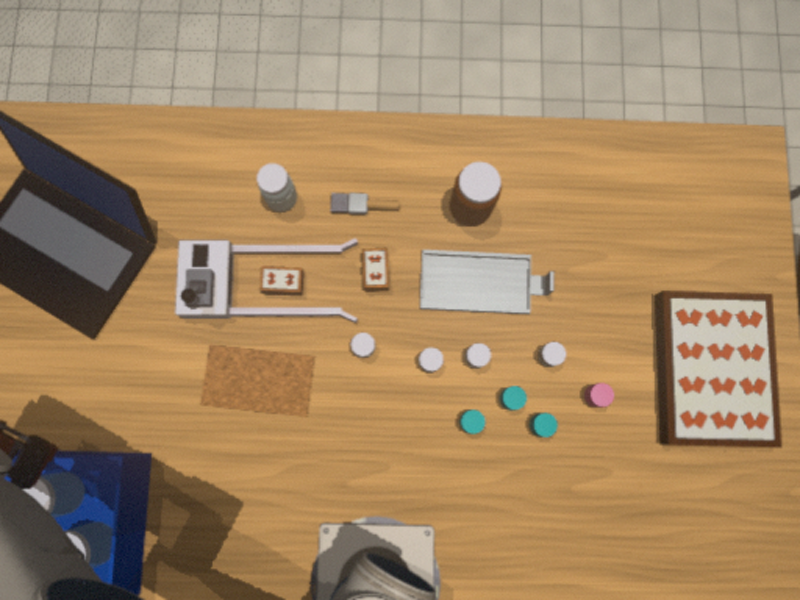

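The top view (800 px version) shows:
- Boxes: box_b at (282,281) between the rails, and box_a at (375,269).
- Tray: at (475,282), with its grip at (548,282). The mat is at (258,380).
- Jars: white-lidded ones at (363,345), (431,360), (479,355) and (553,354). These are the candidates for jar0–3.
- Look-alikes: turquoise at (473,421), (514,398), (544,425) and pink at (600,395), which aren't meant. The big white-lidded jars in the blue bin aren't either.

Next I'll fit poses and check the jars in one enlarged crop.

```bash
cat >> h.py <<'E'
from scipy.optimize import minimize
def bx(x0,x1,y0,y1,z0,z1): return np.array([[x,y,z] for x in(x0,x1) for y in(y0,y1) for z in(z0,z1)],float)
def cyl(r,h): a=np.linspace(0,2*np.pi,24,False); return np.vstack([np.c_[r*np.cos(a),r*np.sin(a),0*a+z] for z in(0,h)])
M={'tray':[bx(-60,60,-110,110,0,14),bx(-20,20,-149,-141,0,50),bx(-20,20,-149,-110,0,6)],'box':[bx(-40,40,-25,25,0,40)],'jar':[cyl(23,50)],'big_jar':[cyl(45,150)],'water':[cyl(33,120)],'mat':[bx(-60,60,-105,105,0,4)],
'dock':[bx(-75,75,110,210,0,50),bx(-70,-62,-110,110,0,25),bx(62,70,-110,110,0,25)]}
def place(P,p):
    c,s=np.cos(p[2]),np.sin(p[2]); return P@np.array([[c,s,0],[-s,c,0],[0,0,1]])+[p[0],p[1],0]
def rast(d,parts,p,S=4):
    m=np.zeros((384*S,512*S),np.uint8)
    for P in parts:
        q=np.array([proj(d,x) for x in place(P,p)]); h=cv2.convexHull(((q+.5)*S-.5).astype(np.float32))
        cv2.fillPoly(m,[np.round(h*16).astype(np.int32)],1,shift=4)
    return cv2.resize(m.astype(np.float32),(512,384),interpolation=cv2.INTER_AREA)
def fit(kind,obs,p0,z=0):
    parts=[P+[0,0,z] for P in M[kind]]
    f=lambda p:sum(np.abs(rast(d,parts,p)-m).sum() for d,m in obs)/sum(m.sum() for d,m in obs)
    s=np.array([[0,0,0],[12,0,0],[0,12,0],[6,6,.1]])+np.array(p0)
    r=minimize(f,p0,method='Nelder-Mead',options=dict(initial_simplex=s,maxfev=130,xatol=.1,fatol=1e-4))
    return np.round([*r.x[:2],np.degrees(r.x[2])],1),round(r.fun,3)
def masks(label,cam): return [(r['score'],r['region'].astype(np.float32)) for r in ctrl.masks_of(label,cam)]
def find(kind,label,p0,cams,ms=None,z=0,hz=20):
    obs=[]
    for n,d in cams.items():
        L=(ms[n] if ms else masks(label,n)); b=None
        t=rast(d,[P+[0,0,z] for P in M[kind]],p0)
        for s,m in L:
            i=np.minimum(t,m).sum()/np.maximum(t,m).sum()
            if b is None or i>b[0]: b=(i,m,s)
        if b and b[0]>.2: obs.append((d,b[1]))
    if not obs: return None
    return fit(kind,obs,p0,z),len(obs)
E
cat > m1.py <<'E'
from h import *
C={n:img(n) for n in('scene','top')}
for k,l,p in [('tray','tray',(585,-165,0)),('dock','dock',(575,200,0)),('mat','mat',(387,244,-.05)),('big_jar','big_jar',(700,-165,0)),('water','water',(735,210,0))]:
    print(k,find(k,l,p,C))
ms={n:masks('box_a',n) for n in C}
print('boxb',find('box','box_a',(560,195,1.57),C,ms)); print('boxa',find('box','box_a',(585,20,0),C,ms))
ms={n:masks('jar0',n) for n in C}
for p in [(440,36,0),(410,-100,0),(425,-190,0),(425,-320,0)]: print('jar',find('jar','jar0',p,C,ms))
E
python3 m1.py
python3 -c "
import cv2
a=cv2.imread('pics/t0.png')[195:285,200:400];b=cv2.imread('pics/s0.png')[175:310,100:260]
import numpy as np
a=cv2.resize(a,(600,270),interpolation=2);b=cv2.resize(b,(391,330),interpolation=2)
c=np.zeros((600,600,3),np.uint8);c[:270]=a;c[270:,:391]=b;cv2.imwrite('pics/c1.png',c)"
```

```text
tray ((array([ 585.9, -183.3,   -1.5]), np.float64(0.048)), 2)
dock ((array([575.6, 195. ,   1.9]), np.float64(0.134)), 2)
mat ((array([376.2, 244.1,  -4.5]), np.float64(0.036)), 2)
big_jar ((array([ 745.8, -172.4,    4.1]), np.float64(0.12)), 2)
water ((array([752.3, 217.1,   1.1]), np.float64(0.141)), 2)
boxb ((array([572.9, 205.1,  90.7]), np.float64(0.085)), 2)
boxa ((array([600.5,  20.4,   3.8]), np.float64(0.089)), 2)
jar ((array([447.1,  39. ,   2.6]), np.float64(0.088)), 2)
jar ((array([422.7, -93.6,   5. ]), np.float64(0.097)), 2)
jar ((array([ 432.2, -182.7,    2.8]), np.float64(0.251)), 1)
jar ((array([ 4.385e+02, -3.319e+02, -2.000e-01]), np.float64(0.163)), 2)
```

View pics/c1.png

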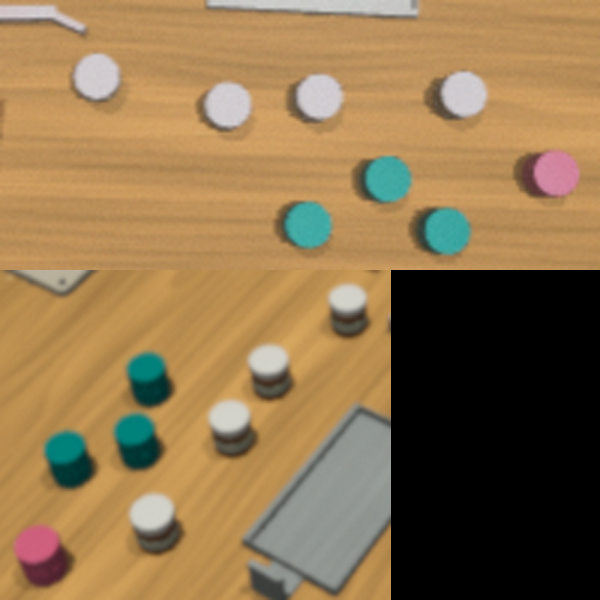

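The crop confirms it: the four white-lidded jars with amber bodies and paper labels are jar0–3, while the turquoise and pink ones are look-alikes. I'll start with box_b.

```bash
cat > plan.py <<'E'
from h import *
import sys
def Rw(y): y=np.radians(y);c,s=np.cos(y),np.sin(y); return np.array([[-c,-s,0],[-s,c,0],[0,0,-1.]])
# args: "x,y,z,yaw,jaw[,step]" waypoints ; 'w,jaw,n' for waits
def plan(W,start=None):
    o=ctrl.get_obs(); p=np.array(o['ee_pos']); m=R.from_rotvec(o['orientation']).as_matrix(); yaw=np.degrees(np.arctan2(-m[0,1],m[1,1]))
    print('at',np.round(p,1),round(yaw,1),'F',np.round(o['ft_force'],1),'w',round(o['width'],1),'gf',round(o['grasp_force'],1),'q6',round(o['qpos'][5],2))
    rows=[]
    for w in W:
        if w[0]=='w': rows+= [[w[1],[0,0,0],[0,0,0]]]*w[2]; continue
        t=np.array(w[:3],float);st=w[5] if len(w)>5 else 45
        dy=(w[3]-yaw+180)%360-180 if len(w)<7 else w[3]-yaw
        n=max(1,int(np.ceil(max(np.linalg.norm(t-p)/st,abs(dy)/9-.05))))
        for i in range(n):
            k=n-i; s=np.round(Rw(yaw).T@((t-p)/k)/50,2); wz=np.round(-((w[3]-yaw+180)%360-180)/k/90,3)
            p=p+Rw(yaw)@s*50; yaw-=wz*90; rows.append([w[4],[float(v)+0 for v in s],[0,0,float(wz)]])
    for i in range(0,len(rows),8): print(str(rows[i:i+8]).replace(' ',''))
E
python3 -c "
from plan import *
plan([(573,205,200,-89.3,.55),(573,205,12,-89.3,.55,40),('w',-1,4)])"
```

```text
at [254.7 570.7 222.7] -24.1 F [-0.7  0.2  0.7] w 87.8 gf 0.0 q6 -0.02
[[0.55,[-0.8,-0.37,0.04],[0,0,0.066]],[0.55,[-0.83,-0.29,0.04],[0,0,0.066]],[0.55,[-0.86,-0.2,0.04],[0,0,0.066]],[0.55,[-0.87,-0.11,0.04],[0,0,0.066]],[0.55,[-0.88,-0.02,0.04],[0,0,0.066]],[0.55,[-0.88,0.07,0.04],[0,0,0.066]],[0.55,[-0.87,0.17,0.04],[0,0,0.066]],[0.55,[-0.84,0.25,0.04],[0,0,0.066]]]
[[0.55,[-0.81,0.34,0.04],[0,0,0.066]],[0.55,[-0.78,0.43,0.05],[0,0,0.065]],[0.55,[-0.73,0.5,0.04],[0,0,0.066]],[0.55,[0.0,0.0,0.75],[0,0,-0.0]],[0.55,[0.0,0.0,0.75],[0,0,-0.0]],[0.55,[0.0,0.0,0.75],[0,0,-0.0]],[0.55,[0.0,0.0,0.76],[0,0,-0.0]],[0.55,[0.0,0.0,0.75],[0,0,-0.0]]]
[[-1,[0,0,0],[0,0,0]],[-1,[0,0,0],[0,0,0]],[-1,[0,0,0],[0,0,0]],[-1,[0,0,0],[0,0,0]]]
```

Request:
apply_moves([
  [0.55,[-0.8,-0.37,0.04],[0,0,0.066]],
  [0.55,[-0.83,-0.29,0.04],[0,0,0.066]],
  [0.55,[-0.86,-0.2,0.04],[0,0,0.066]],
  [0.55,[-0.87,-0.11,0.04],[0,0,0.066]],
  [0.55,[-0.88,-0.02,0.04],[0,0,0.066]],
  [0.55,[-0.88,0.07,0.04],[0,0,0.066]],
  [0.55,[-0.87,0.17,0.04],[0,0,0.066]],
  [0.55,[-0.84,0.25,0.04],[0,0,0.066]],
])

```text
t: 3.1
ee_pos: [486.7, 303.6, 206.8]
orientation: [1.841, 2.545, 0.001]
ft_force: [0.0, -0.1, 0.1]
width: 67.9
grasp_force: 0.0
```

Request:
apply_moves([
  [0.55,[-0.81,0.34,0.04],[0,0,0.066]],
  [0.55,[-0.78,0.43,0.05],[0,0,0.065]],
  [0.55,[-0.73,0.5,0.04],[0,0,0.066]],
  [0.55,[0,0,0],[0,0,0]],
])

```text
t: 3.6
ee_pos: [574.7, 202.8, 200.0]
orientation: [2.212, 2.23, 0.0]
ft_force: [0.3, 0.4, 0.2]
width: 68.4
grasp_force: 0.0
```

```bash
python3 -c "
from plan import *
C={n:img(n) for n in('scene','top')}
print(find('box','box_a',(573,205,1.57),C))
plan([(573,205,12,-89.3,.55,40),('w',-1,4)])"
```

```text
((array([573.9, 202.7,  91.4]), np.float64(0.584)), 2)
at [572.4 205.6 200.2] -89.2 F [ 0.2 -0.6  0.1] w 68.0 gf 0.0 q6 0.31
[[0.55,[0.0,0.0,0.75],[0,0,0.0]],[0.55,[0.0,0.0,0.75],[0,0,0.0]],[0.55,[0.0,0.0,0.75],[0,0,0.0]],[0.55,[-0.01,0.01,0.76],[0,0,0.0]],[0.55,[0.0,0.0,0.75],[0,0,0.001]],[-1,[0,0,0],[0,0,0]],[-1,[0,0,0],[0,0,0]],[-1,[0,0,0],[0,0,0]]]
[[-1,[0,0,0],[0,0,0]]]
```

Request:
apply_moves([
  [0.55,[0,0,0.75],[0,0,0]],
  [0.55,[0,0,0.75],[0,0,0]],
  [0.55,[0,0,0.75],[0,0,0]],
  [0.55,[0,0,0.75],[0,0,0]],
  [0.55,[0,0,0.5],[0,0,0]],
  [0.55,[0,0,0.25],[0,0,0]],
  [-1,[0,0,0],[0,0,0]],
  [-1,[0,0,0],[0,0,0]],
])

```text
t: 4.8
ee_pos: [573.6, 205.4, 13.7]
orientation: [2.207, 2.235, 0.002]
ft_force: [-2.0, 0.0, -0.1]
width: 51.8
grasp_force: 0.7
```

Request:
apply_moves([
  [-1,[0,0,0],[0,0,0]],
  [-1,[0,0,0],[0,0,0]],
  [-1,[0,0,-0.5],[0,0,0]],
  [-1,[0,0,-0.7],[0,0,0]],
  [-1,[0,0,-0.6],[0,0,0]],
  [-1,[0,0,0],[0,0,0]],
])

```text
t: 5.55
ee_pos: [574.7, 205.2, 104.8]
orientation: [2.206, 2.233, 0.007]
ft_force: [0.3, -1.3, -3.3]
width: 49.9
grasp_force: 29.9
```

```bash
python3 -c "
from plan import *
plan([(380,296,102,-94.5,-1,40),(380,296,19,-94.5,-1,30),('w',-1,1)])"
```

```text
at [574.7 205.2 104.8] -89.3 F [ 0.3 -1.3 -3.3] w 49.9 gf 29.9 q6 0.31
[[-1,[0.31,-0.65,0.01],[0,0,0.01]],[-1,[0.3,-0.65,0.01],[0,0,0.01]],[-1,[0.29,-0.65,0.01],[0,0,0.009]],[-1,[0.28,-0.66,0.01],[0,0,0.01]],[-1,[0.27,-0.66,0.01],[0,0,0.009]],[-1,[0.26,-0.67,0.01],[0,0,0.01]],[-1,[0.0,0.0,0.55],[0,0,-0.0]],[-1,[0.0,0.0,0.55],[0,0,-0.0]]]
[[-1,[0.0,0.0,0.56],[0,0,-0.0]],[-1,[0,0,0],[0,0,0]]]
```

Request:
apply_moves([
  [-1,[0.31,-0.65,0],[0,0,0.01]],
  [-1,[0.3,-0.65,0],[0,0,0.01]],
  [-1,[0.29,-0.65,0],[0,0,0.01]],
  [-1,[0.28,-0.66,0],[0,0,0.01]],
  [-1,[0.27,-0.66,0],[0,0,0.01]],
  [-1,[0.26,-0.67,0],[0,0,0.01]],
  [-1,[0,0,0.55],[0,0,0]],
  [-1,[0,0,0.55],[0,0,0]],
])

```text
t: 6.55
ee_pos: [377.6, 295.6, 46.2]
orientation: [2.31, 2.13, -0.001]
ft_force: [-0.8, 0.2, -3.4]
width: 50.4
grasp_force: 3.0
```

Request:
apply_moves([
  [-1,[0,0,0.4],[0,0,0]],
  [-1,[0,0,0.16],[0,0,0]],
  [-1,[0,0,0],[0,0,0]],
])

```text
t: 6.92
ee_pos: [377.9, 295.2, 18.9]
orientation: [-2.311, -2.128, 0.003]
ft_force: [0.0, 0.4, -1.3]
width: 49.9
grasp_force: 29.9
```

```bash
python3 -c "
from plan import *
plan([])"
```

```text
at [377.9 295.2  18.9] -94.7 F [ 0.   0.4 -1.3] w 49.9 gf 29.9 q6 0.72
```

Request:
apply_moves([
  [0.6,[0,0,0],[0,0,0]],
  [0.6,[0,0,0],[0,0,0]],
  [0.6,[0,0,0],[0,0,0]],
  [0.6,[0,0,-0.5],[0,0,0]],
  [0.6,[0,0,-0.9],[0,0,0]],
  [0.6,[0,0,-0.9],[0,0,0]],
  [0.6,[0,0,-0.9],[0,0,0]],
  [0.6,[0,0,0],[0,0,0]],
])

```text
t: 7.92
ee_pos: [380.3, 297.1, 183.2]
orientation: [2.31, 2.128, 0.012]
ft_force: [0.4, 0.7, -0.3]
width: 70.2
grasp_force: 0.0
```

```bash
python3 -c "
from plan import *
C={n:img(n) for n in('scene','top')}
ms={n:masks('box_a',n) for n in C}
print(find('box','box_a',(378,295,1.5),C,ms,z=4))
print(find('box','box_a',(600,20,0.06),C,ms))
plan([(600,20,175,3.8,.9),(600,20,85,3.8,.9,40),(600,20,12,3.8,.9,25),('w',-1,4)])"
```

```text
((array([378.8, 293.9,  84.3]), np.float64(0.197)), 2)
((array([600.1,  20.6,   4.5]), np.float64(0.102)), 2)
at [377.7 295.1 178.6] -94.7 F [0.2 0.2 0.7] w 70.5 gf 0.0 q6 0.72
[[0.9,[-0.47,0.44,0.01],[0,0,-0.099]],[0.9,[-0.53,0.37,0.01],[0,0,-0.1]],[0.9,[-0.58,0.28,0.01],[0,0,-0.099]],[0.9,[-0.61,0.19,0.01],[0,0,-0.1]],[0.9,[-0.64,0.09,0.0],[0,0,-0.099]],[0.9,[-0.64,-0.01,0.01],[0,0,-0.1]],[0.9,[-0.63,-0.11,0.0],[0,0,-0.099]],[0.9,[-0.61,-0.21,0.01],[0,0,-0.1]]]
[[0.9,[-0.57,-0.3,0.0],[0,0,-0.099]],[0.9,[-0.51,-0.39,0.01],[0,0,-0.1]],[0.9,[-0.44,-0.47,0.0],[0,0,-0.099]],[0.9,[0.0,0.0,0.6],[0,0,-0.0]],[0.9,[0.0,0.0,0.6],[0,0,-0.0]],[0.9,[-0.01,0.0,0.6],[0,0,-0.0]],[0.9,[0.0,0.0,0.49],[0,0,-0.0]],[0.9,[0.0,0.0,0.49],[0,0,-0.0]]]
[[0.9,[0.0,0.0,0.48],[0,0,-0.0]],[-1,[0,0,0],[0,0,0]],[-1,[0,0,0],[0,0,0]],[-1,[0,0,0],[0,0,0]],[-1,[0,0,0],[0,0,0]]]
```

Request:
apply_moves([
  [0.7,[-0.47,0.44,0.01],[0,0,-0.099]],
  [0.7,[-0.53,0.37,0.01],[0,0,-0.1]],
  [0.7,[-0.58,0.28,0.01],[0,0,-0.099]],
  [0.7,[-0.61,0.19,0.01],[0,0,-0.1]],
  [0.7,[-0.64,0.09,0],[0,0,-0.099]],
  [0.7,[-0.64,-0.01,0.01],[0,0,-0.1]],
  [0.7,[-0.63,-0.11,0],[0,0,-0.099]],
  [0.7,[-0.61,-0.21,0.01],[0,0,-0.1]],
])

```text
t: 9.12
ee_pos: [540.1, 94.9, 174.8]
orientation: [-0.62, -3.077, 0.002]
ft_force: [-0.2, -0.5, 0.3]
width: 74.5
grasp_force: 0.0
```

Request:
apply_moves([
  [0.7,[-0.57,-0.3,0],[0,0,-0.099]],
  [0.7,[-0.51,-0.39,0.01],[0,0,-0.1]],
  [0.7,[-0.44,-0.47,0],[0,0,-0.099]],
  [0.7,[0,0,0.6],[0,0,0]],
  [0.7,[0,0,0.6],[0,0,0]],
  [0.7,[0,0,0.2],[0,0,0]],
  [0.7,[0,0,0],[0,0,0]],
])

```text
t: 10.0
ee_pos: [599.7, 20.5, 104.9]
orientation: [0.103, -3.137, -0.0]
ft_force: [-0.0, -0.9, -0.2]
width: 74.4
grasp_force: 0.0
```

```bash
python3 -c "
from plan import *
plan([(600,20,12,4,.7,30),('w',-1,4)])"
```

```text
at [599.7  20.5 104.9] 3.8 F [-0.  -0.9 -0.2] w 74.4 gf 0.0 q6 -1.62
[[0.7,[0.0,0.0,0.46],[0,0,-0.001]],[0.7,[0.0,0.0,0.47],[0,0,-0.001]],[0.7,[0.0,0.0,0.46],[0,0,-0.0]],[0.7,[-0.01,-0.01,0.47],[0,0,-0.001]],[-1,[0,0,0],[0,0,0]],[-1,[0,0,0],[0,0,0]],[-1,[0,0,0],[0,0,0]],[-1,[0,0,0],[0,0,0]]]
```

Request:
apply_moves([
  [0.7,[0,0,0.5],[0,0,0]],
  [0.7,[0,0,0.5],[0,0,0]],
  [0.7,[0,0,0.5],[0,0,0]],
  [0.7,[0,0,0.3],[0,0,0]],
  [-1,[0,0,0.04],[0,0,0]],
  [-1,[0,0,0],[0,0,0]],
  [-1,[0,0,0],[0,0,0]],
  [-1,[0,0,0],[0,0,0]],
])

```text
t: 11.0
ee_pos: [601.3, 20.4, 15.2]
orientation: [-0.103, 3.138, -0.0]
ft_force: [-0.4, -0.1, 4.8]
width: 49.6
grasp_force: 30.0
```

Request:
apply_moves([
  [-1,[0,0,-0.4],[0,0,0]],
  [-1,[0,0,-0.7],[0,0,0]],
  [-1,[0,0,-0.7],[0,0,0]],
  [-1,[0,0,0],[0,0,0]],
])

```text
t: 11.5
ee_pos: [602.7, 20.5, 107.8]
orientation: [-0.103, 3.134, -0.0]
ft_force: [0.4, -0.1, -2.2]
width: 49.8
grasp_force: 30.0
```

```bash
python3 -c "
from plan import *
plan([(373,195,102,-4.5,-1,40),(373,195,20,-4.5,-1,30),('w',-1,1)])"
```

```text
at [602.7  20.5 107.8] 3.8 F [ 0.4 -0.1 -2.2] w 49.8 gf 30.0 q6 -1.62
[[-1,[0.54,0.47,0.01],[0,0,0.011]],[-1,[0.55,0.46,0.02],[0,0,0.012]],[-1,[0.56,0.45,0.01],[0,0,0.011]],[-1,[0.57,0.45,0.02],[0,0,0.012]],[-1,[0.58,0.43,0.01],[0,0,0.011]],[-1,[0.59,0.42,0.02],[0,0,0.012]],[-1,[0.59,0.41,0.01],[0,0,0.011]],[-1,[0.6,0.41,0.02],[0,0,0.012]]]
[[-1,[0.0,0.0,0.55],[0,0,-0.0]],[-1,[0.0,0.0,0.54],[0,0,-0.0]],[-1,[0.0,0.0,0.55],[0,0,-0.0]],[-1,[0,0,0],[0,0,0]]]
```

Request:
apply_moves([
  [-1,[0.54,0.47,0],[0,0,0.011]],
  [-1,[0.55,0.46,0],[0,0,0.012]],
  [-1,[0.56,0.45,0],[0,0,0.011]],
  [-1,[0.57,0.45,0],[0,0,0.012]],
  [-1,[0.58,0.43,0],[0,0,0.011]],
  [-1,[0.59,0.42,0],[0,0,0.012]],
  [-1,[0.59,0.41,0],[0,0,0.011]],
  [-1,[0.6,0.41,0],[0,0,0.012]],
])

```text
t: 12.5
ee_pos: [369.3, 195.2, 103.7]
orientation: [-0.125, -3.138, 0.001]
ft_force: [0.3, 0.4, -1.3]
width: 49.9
grasp_force: 30.0
```

Request:
apply_moves([
  [-1,[0,0,0.6],[0,0,0]],
  [-1,[0,0,0.6],[0,0,0]],
  [-1,[0,0,0.35],[0,0,0]],
  [-1,[0,0,0.1],[0,0,0]],
  [-1,[0,0,0],[0,0,0]],
  [-1,[0,0,0],[0,0,0]],
])

```text
t: 13.25
ee_pos: [371.3, 195.1, 22.2]
orientation: [0.124, 3.138, 0.001]
ft_force: [0.2, -0.0, -1.9]
width: 49.9
grasp_force: 30.0
```

```bash
python3 -c "
from plan import *
plan([])"
```

```text
at [371.3 195.1  22.2] -4.5 F [ 0.2 -0.  -1.9] w 49.9 gf 30.0 q6 -1.04
```

Request:
apply_moves([
  [-1,[0,0,0.05],[0,0,0]],
  [-1,[0,0,0.02],[0,0,0]],
  [0.4,[0,0,0],[0,0,0]],
  [0.4,[0,0,0],[0,0,0]],
  [0.4,[0,0,0],[0,0,0]],
  [0.4,[0,0,-0.5],[0,0,0]],
  [0.4,[0,0,-0.9],[0,0,0]],
  [0.4,[0,0,-0.9],[0,0,0]],
])

```text
t: 14.25
ee_pos: [370.5, 194.8, 134.2]
orientation: [-0.124, -3.138, 0.001]
ft_force: [1.5, 0.2, -0.4]
width: 61.3
grasp_force: 0.0
```

Request:
apply_moves([
  [0.5,[-0.5,-0.9,-0.4],[0,0,0]],
  [0.5,[-0.5,-0.9,-0.2],[0,0,0]],
  [0.5,[0,-0.9,0],[0,0,0]],
  [0.5,[0,-0.9,0],[0,0,0]],
  [0.5,[0,0,0],[0,0,0]],
])

```text
t: 14.88
ee_pos: [406.0, 9.5, 163.1]
orientation: [-0.131, -3.138, 0.0]
ft_force: [-0.3, -0.0, 0.7]
width: 65.9
grasp_force: 0.0
```

```bash
cat > m2.py <<'E'
from plan import *
C={'scene':img('scene','s1.png'),'top':img('top','t1.png')}
ms={n:masks('box_a',n) for n in C}
for p in[(378,295,1.48),(371,195,-.08)]: print('box',find('box','box_a',p,C,ms,z=4))
ms={n:masks('jar0',n) for n in C}
for p in [(447,39,0),(423,-94,0),(432,-183,0),(438,-332,0)]: print('jar',find('jar','jar0',p,C,ms))
# lid-centroid check: white blobs in top view at z=50
h=C['top']['pixels'].astype(int); w=((h.min(2)>165)&(h.max(2)-h.min(2)<35)).astype(np.uint8)
n,l,s,c=cv2.connectedComponentsWithStats(w)
for i in range(1,n):
    if 60<s[i,4]<400: print(np.round(c[i]),s[i,4],np.round(atz(C['top'],c[i],50),1))
plan([])
E
python3 m2.py; python3 -c "
import cv2
i=cv2.imread('pics/t1.png')[130:290,100:400]; cv2.imwrite('pics/t1b.png',cv2.resize(i,(800,427),interpolation=2))"
```

```text
box ((array([378.7, 293.8,  83.8]), np.float64(0.084)), 2)
box ((array([370.6, 196.5,  -5.6]), np.float64(0.111)), 2)
jar ((array([447.2,  36.2,   3.6]), np.float64(0.065)), 1)
jar ((array([422.4, -95.1,   4.2]), np.float64(0.294)), 2)
jar ((array([ 433.5, -185.2,    2.3]), np.float64(0.079)), 2)
jar ((array([ 440.7, -331.2,    2.4]), np.float64(0.143)), 2)
[231.  26.] 232 [1081.1   62.7]
[335.  30.] 148 [1078.2 -275.3]
[207.  45.] 185 [1010.6  139.5]
[309.  49.] 245 [1006.1 -190.7]
[334.  51.] 372 [1002.4 -270.3]
[203.  64.] 175 [944.3 147.8]
[227.  65.] 155 [943.5  71.2]
[308.  67.] 184 [ 943.6 -188.2]
[330.  68.] 101 [ 943.7 -257.4]
[174. 113.] 266 [775.8 231.4]
[229. 129.] 105 [729.3  58.6]
[186. 158.] 296 [632.5 185.9]
[305. 162.] 120 [ 631.4 -179.8]
[342. 182.] 80 [ 571.7 -294.3]
[177. 199.] 237 [506.8 207.3]
[236. 215.] 391 [462.3  26.2]
[354. 226.] 167 [ 438.8 -330. ]
[306. 227.] 169 [ 432.5 -184.7]
[278. 230.] 100 [ 420.8 -100.9]
[178. 244.] 167 [369.6 195.7]
[145. 241.] 169 [377.2 293.8]
at [406.6  12.5 163.1] -4.4 F [-0.7  0.4 -0.3] w 65.7 gf 0.0 q6 -1.49
```

View pics/t1b.png

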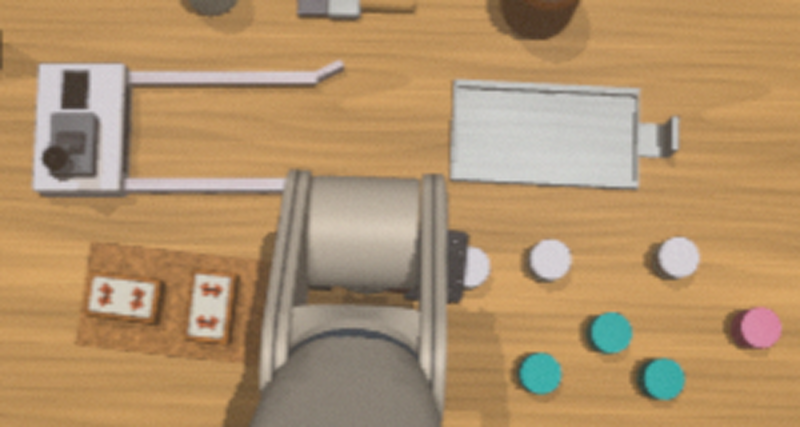

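Both boxes lie flat on the cork mat, box_b at crop (125,298) and box_a at (210,308). The four jars haven't moved. Now the jars.

```bash
python3 -c "
from plan import *
plan([(447.2,38,110,-90,.6),(447.2,38,12,-90,.6,35),('w',-1,4)])"
```

```text
at [406.6  12.5 163.1] -4.4 F [-0.7  0.4 -0.3] w 65.7 gf 0.0 q6 -1.49
[[0.6,[-0.08,0.06,0.11],[0,0,0.095]],[0.6,[-0.07,0.07,0.11],[0,0,0.095]],[0.6,[-0.06,0.08,0.11],[0,0,0.095]],[0.6,[-0.04,0.08,0.1],[0,0,0.095]],[0.6,[-0.03,0.09,0.11],[0,0,0.095]],[0.6,[-0.02,0.09,0.1],[0,0,0.095]],[0.6,[0.0,0.1,0.11],[0,0,0.095]],[0.6,[0.01,0.09,0.1],[0,0,0.095]]]
[[0.6,[0.02,0.09,0.11],[0,0,0.095]],[0.6,[0.04,0.09,0.1],[0,0,0.096]],[0.6,[0.0,0.0,0.65],[0,0,-0.0]],[0.6,[0.0,0.0,0.66],[0,0,-0.0]],[0.6,[0.0,0.0,0.65],[0,0,-0.0]],[-1,[0,0,0],[0,0,0]],[-1,[0,0,0],[0,0,0]],[-1,[0,0,0],[0,0,0]]]
[[-1,[0,0,0],[0,0,0]]]
```

Request:
apply_moves([
  [0.6,[-0.08,0.06,0.11],[0,0,0.095]],
  [0.6,[-0.07,0.07,0.11],[0,0,0.095]],
  [0.6,[-0.06,0.08,0.11],[0,0,0.095]],
  [0.6,[-0.04,0.08,0.1],[0,0,0.095]],
  [0.6,[-0.03,0.09,0.11],[0,0,0.095]],
  [0.6,[-0.02,0.09,0.1],[0,0,0.095]],
  [0.6,[0,0.1,0.11],[0,0,0.095]],
  [0.6,[0.01,0.09,0.1],[0,0,0.095]],
])

```text
t: 16.18
ee_pos: [439.0, 33.1, 120.4]
orientation: [-1.871, -2.524, 0.0]
ft_force: [-0.9, -0.7, -0.5]
width: 70.2
grasp_force: 0.0
```

Request:
apply_moves([
  [0.6,[0.02,0.09,0.11],[0,0,0.095]],
  [0.6,[0.04,0.09,0.1],[0,0,0.096]],
  [0.6,[0,0,0],[0,0,0]],
])

```text
t: 16.55
ee_pos: [447.1, 37.9, 109.8]
orientation: [-2.22, -2.222, 0.001]
ft_force: [-0.0, -0.2, 1.5]
width: 70.3
grasp_force: 0.0
```

```bash
python3 -c "
from plan import *
plan([(447.2,38,12,-90,.6,35),('w',-1,4)])"
```

```text
at [447.1  37.9 109.8] -89.9 F [-0.  -0.2  1.5] w 70.3 gf 0.0 q6 0.06
[[0.6,[0.0,0.0,0.65],[0,0,0.0]],[0.6,[0.0,0.0,0.65],[0,0,0.0]],[0.6,[0.0,0.0,0.66],[0,0,0.001]],[-1,[0,0,0],[0,0,0]],[-1,[0,0,0],[0,0,0]],[-1,[0,0,0],[0,0,0]],[-1,[0,0,0],[0,0,0]]]
```

Request:
apply_moves([
  [0.6,[0,0,0.6],[0,0,0]],
  [0.6,[0,0,0.7],[0,0,0]],
  [0.6,[0,0,0.5],[0,0,0]],
  [0.6,[0,0,0.16],[0,0,0]],
  [-1,[0,0,0],[0,0,0]],
  [-1,[0,0,0],[0,0,0]],
  [-1,[0,0,0],[0,0,0]],
  [-1,[0,0,0],[0,0,0]],
])

```text
t: 17.55
ee_pos: [447.8, 37.0, 13.0]
orientation: [2.223, 2.219, 0.002]
ft_force: [-0.3, 1.0, 6.5]
width: 45.4
grasp_force: 30.0
```

Request:
apply_moves([
  [-1,[0,0,-0.4],[0,0,0]],
  [-1,[0,0,-0.7],[0,0,0]],
  [-1,[0,0,-0.7],[0,0,0]],
  [-1,[-0.56,0.56,0],[0,0,0]],
  [-1,[-0.7,0.7,0],[0,0,0]],
  [-1,[-0.7,0.7,0],[0,0,0]],
  [-1,[-0.5,0.5,0],[0,0,0]],
  [-1,[-0.4,0.36,0],[0,0,0]],
])

```text
t: 18.55
ee_pos: [588.7, -107.7, 102.4]
orientation: [2.224, 2.218, 0.0]
ft_force: [0.3, 0.1, -1.2]
width: 45.2
grasp_force: 30.0
```

```bash
python3 -c "
from plan import *
plan([(588,-105,17,-91,-1,25)])"
```

```text
at [ 588.7 -107.7  102.4] -90.2 F [ 0.3  0.1 -1.2] w 45.2 gf 30.0 q6 -0.2
[[-1,[0.01,0.0,0.43],[0,0,0.002]],[-1,[0.01,0.0,0.43],[0,0,0.002]],[-1,[0.02,-0.01,0.42],[0,0,0.003]],[-1,[0.01,0.0,0.43],[0,0,0.002]]]
```

Request:
apply_moves([
  [-1,[0,0,0.6],[0,0,0]],
  [-1,[0,0,0.6],[0,0,0]],
  [-1,[0,0,0.32],[0,0,0]],
  [-1,[0,0,0.12],[0,0,0]],
  [-1,[0,0,0.04],[0,0,0]],
  [-1,[0,0,0],[0,0,0]],
])

```text
t: 19.3
ee_pos: [588.4, -106.4, 19.0]
orientation: [2.223, 2.219, 0.001]
ft_force: [0.2, 0.3, -0.7]
width: 45.8
grasp_force: 30.0
```

```bash
python3 -c "
from plan import *
plan([])"
```

```text
at [ 588.4 -106.4   19. ] -90.1 F [ 0.2  0.3 -0.7] w 45.8 gf 30.0 q6 -0.2
```

Request:
apply_moves([
  [-1,[0,0,0.03],[0,0,0]],
  [0.4,[0,0,0],[0,0,0]],
  [0.4,[0,0,0],[0,0,0]],
  [0.4,[0,0,-0.4],[0,0,0]],
  [0.4,[0,0,-0.8],[0,0,0]],
  [0.6,[0,0,-0.6],[0,0,0]],
  [0.6,[0.06,-0.8,0],[0,0,0]],
  [0.6,[0.06,-0.9,0],[0,0,0]],
])

```text
t: 20.3
ee_pos: [502.9, -100.3, 108.6]
orientation: [2.221, 2.218, 0.003]
ft_force: [0.0, 0.8, -0.7]
width: 70.4
grasp_force: 0.0
```

Request:
apply_moves([
  [0.6,[0.06,-0.9,0],[0,0,0]],
  [0.6,[0.05,-0.7,0],[0,0,0]],
  [0.6,[0,0,0],[0,0,0]],
  [0.6,[0,0,0],[0,0,0]],
])

```text
t: 20.8
ee_pos: [424.4, -94.9, 107.8]
orientation: [2.222, 2.217, 0.003]
ft_force: [-0.4, 0.3, -0.1]
width: 69.8
grasp_force: 0.0
```

```bash
cat > m3.py <<'E'
from plan import *
C={'scene':img('scene'),'top':img('top')}
ms={n:masks('jar0',n) for n in C}
print('placed',find('jar','jar0',(588,-105,0),C,ms,z=4))
for p in [(423,-94,0),(433,-184,0),(439,-331,0)]: print('jar',find('jar','jar0',p,C,ms))
ms={n:masks('box_a',n) for n in C}
for p in[(378,295,1.48),(371,195,-.08)]: print('box',find('box','box_a',p,C,ms,z=4))
print('tray',find('tray','tray',(586,-183,-.026),C))
plan([])
E
python3 m3.py
```

```text
placed ((array([ 588.6, -104.3,   -1.5]), np.float64(0.121)), 2)
jar ((array([422.3, -94.7,   9.4]), np.float64(0.084)), 1)
jar ((array([ 433. , -185.4,    6.4]), np.float64(0.212)), 1)
jar ((array([ 440.1, -332.3,    1.8]), np.float64(0.138)), 2)
box ((array([377.4, 293.6,  84.1]), np.float64(0.087)), 2)
box ((array([371.5, 194.7,  -3.1]), np.float64(0.129)), 2)
tray ((array([ 586.1, -185.1,   -1.1]), np.float64(0.134)), 1)
at [423.  -94.5 106.6] -90.1 F [-0.7 -0.3 -0.1] w 70.4 gf 0.0 q6 -0.25
```

Request:
apply_moves([
  [0.6,[0,0,0.6],[0,0,0]],
  [0.6,[0,0,0.7],[0,0,0]],
  [0.6,[0,0,0.45],[0,0,0]],
  [0.6,[0,0,0.13],[0,0,0]],
  [-1,[0,0,0],[0,0,0]],
  [-1,[0,0,0],[0,0,0]],
  [-1,[0,0,0],[0,0,0]],
  [-1,[0,0,0],[0,0,0]],
])

```text
t: 22.2
ee_pos: [423.4, -94.6, 13.4]
orientation: [2.223, 2.218, 0.001]
ft_force: [-0.3, -0.4, 7.0]
width: 45.8
grasp_force: 30.0
```

Request:
apply_moves([
  [-1,[0,0,-0.4],[0,0,0]],
  [-1,[0,0,-0.7],[0,0,0]],
  [-1,[0,0,-0.7],[0,0,0]],
  [-1,[-0.25,0.6,0],[0,0,0]],
  [-1,[-0.25,0.75,0],[0,0,0]],
  [-1,[-0.25,0.8,0],[0,0,0]],
  [-1,[-0.25,0.7,0],[0,0,0]],
  [-1,[-0.25,0.42,0],[0,0,0]],
])

```text
t: 23.2
ee_pos: [587.8, -157.7, 102.9]
orientation: [2.223, 2.219, 0.001]
ft_force: [-0.0, -0.6, -1.1]
width: 45.8
grasp_force: 30.0
```

Request:
apply_moves([
  [-1,[0,0,0.5],[0,0,0]],
  [-1,[0,0,0.6],[0,0,0]],
  [-1,[0,0,0.38],[0,0,0]],
  [-1,[0,0,0.12],[0,0,0]],
  [-1,[0,0,0.06],[0,0,0]],
  [-1,[0,0,0],[0,0,0]],
])

```text
t: 23.95
ee_pos: [586.7, -157.4, 20.3]
orientation: [2.223, 2.219, 0.001]
ft_force: [-0.3, -0.5, -1.5]
width: 45.2
grasp_force: 30.0
```

```bash
python3 -c "
from plan import *
plan([])"
```

```text
at [ 586.7 -157.4   20.3] -90.1 F [-0.3 -0.5 -1.5] w 45.2 gf 30.0 q6 -0.28
```

Request:
apply_moves([
  [-1,[0,0,0.05],[0,0,0]],
  [0.4,[0,0,0],[0,0,0]],
  [0.4,[0,0,0],[0,0,0]],
  [0.4,[0,0,-0.4],[0,0,0]],
  [0.4,[0,0,-0.8],[0,0,0]],
  [0.6,[0,0,-0.6],[0,0,0]],
  [0.6,[-0.14,-0.8,0],[0,0,0]],
  [0.6,[-0.14,-0.9,0],[0,0,0]],
])

```text
t: 24.95
ee_pos: [501.3, -171.5, 109.1]
orientation: [2.221, 2.218, 0.002]
ft_force: [-0.3, 0.3, -0.1]
width: 70.4
grasp_force: 0.0
```

Request:
apply_moves([
  [0.6,[-0.14,-0.8,0],[0,0,0]],
  [0.6,[-0.13,-0.57,0],[0,0,0]],
  [0.6,[0,0,0],[0,0,0]],
  [0.6,[0,0,0],[0,0,0]],
])

```text
t: 25.45
ee_pos: [434.2, -185.0, 108.3]
orientation: [2.222, 2.217, 0.002]
ft_force: [0.0, 0.1, 0.6]
width: 70.3
grasp_force: 0.0
```

```bash
cat > m3.py <<'E'
from plan import *
C={'scene':img('scene'),'top':img('top')}
ms={n:masks('jar0',n) for n in C}
for p in [(588,-105,0),(587,-157,0),(585,-209,0)]: print('placed',find('jar','jar0',p,C,ms,z=4))
for p in [(433,-184,0),(439,-331,0)]: print('jar',find('jar','jar0',p,C,ms))
plan([])
E
python3 m3.py
```

```text
placed ((array([ 5.901e+02, -1.055e+02,  3.000e-01]), np.float64(0.272)), 2)
placed ((array([ 586.2, -156. ,    5.5]), np.float64(0.09)), 2)
placed None
jar ((array([ 433.1, -185.4,    6.7]), np.float64(0.21)), 1)
jar ((array([ 439.3, -331.7,    2.2]), np.float64(0.117)), 1)
at [ 433.7 -184.5  107.3] -90.1 F [-0.9  0.6  0.6] w 70.3 gf 0.0 q6 -0.43
```

Request:
apply_moves([
  [0.6,[0,0,0.6],[0,0,0]],
  [0.6,[0,0,0.7],[0,0,0]],
  [0.6,[0,0,0.45],[0,0,0]],
  [0.6,[0,0,0.14],[0,0,0]],
  [-1,[0,0,0],[0,0,0]],
  [-1,[0,0,0],[0,0,0]],
  [-1,[0,0,0],[0,0,0]],
  [-1,[0,0,0],[0,0,0]],
])

```text
t: 26.65
ee_pos: [433.3, -184.8, 13.5]
orientation: [2.223, 2.218, 0.001]
ft_force: [-0.1, 0.7, 6.4]
width: 45.3
grasp_force: 30.0
```

Request:
apply_moves([
  [-1,[0,0,-0.4],[0,0,0]],
  [-1,[0,0,-0.7],[0,0,0]],
  [-1,[0,0,-0.7],[0,0,0]],
  [-1,[-0.1,0.6,0],[0,0,0]],
  [-1,[-0.1,0.7,0],[0,0,0]],
  [-1,[-0.1,0.7,0],[0,0,0]],
  [-1,[-0.1,0.6,0],[0,0,0]],
  [-1,[-0.1,0.43,0],[0,0,0]],
])

```text
t: 27.65
ee_pos: [585.1, -209.9, 102.7]
orientation: [2.223, 2.219, 0.0]
ft_force: [0.3, -0.1, -0.6]
width: 45.9
grasp_force: 30.0
```

Request:
apply_moves([
  [-1,[0,0,0.5],[0,0,0]],
  [-1,[0,0,0.6],[0,0,0]],
  [-1,[0,0,0.38],[0,0,0]],
  [-1,[0,0,0.12],[0,0,0]],
  [-1,[0,0,0.09],[0,0,0]],
  [-1,[0,0,0],[0,0,0]],
])

```text
t: 28.4
ee_pos: [584.4, -210.0, 18.7]
orientation: [2.223, 2.219, 0.0]
ft_force: [0.3, -1.2, -0.1]
width: 45.7
grasp_force: 30.0
```

```bash
python3 -c "
from plan import *
plan([])"
```

```text
at [ 584.4 -210.    18.7] -90.1 F [ 0.3 -1.2 -0.1] w 45.7 gf 30.0 q6 -0.36
```

Request:
apply_moves([
  [-1,[0,0,0.02],[0,0,0]],
  [0.4,[0,0,0],[0,0,0]],
  [0.4,[0,0,0],[0,0,0]],
  [0.4,[0,0,-0.4],[0,0,0]],
  [0.4,[0,0,-0.8],[0,0,0]],
  [0.6,[0,0,-0.6],[0,0,0]],
  [0.6,[-0.5,-0.6,0],[0,0,0]],
  [0.6,[-0.55,-0.65,0],[0,0,0]],
])

```text
t: 29.4
ee_pos: [521.8, -262.7, 109.3]
orientation: [2.22, 2.219, 0.001]
ft_force: [0.0, -1.5, 0.0]
width: 70.6
grasp_force: 0.0
```

Request:
apply_moves([
  [0.6,[-0.55,-0.65,0],[0,0,0]],
  [0.6,[-0.5,-0.6,0],[0,0,0]],
  [0.6,[-0.33,-0.4,0],[0,0,0]],
  [0.6,[0,0,0],[0,0,0]],
  [0.6,[0,0,0],[0,0,0]],
])

```text
t: 30.02
ee_pos: [439.6, -331.1, 108.1]
orientation: [2.223, 2.218, 0.001]
ft_force: [0.1, 0.1, -0.2]
width: 70.4
grasp_force: 0.0
```

```bash
python3 m3.py
```

```text
placed ((array([ 588.6, -103.8,    1.2]), np.float64(0.161)), 2)
placed ((array([ 5.873e+02, -1.565e+02,  4.000e-01]), np.float64(0.132)), 2)
placed ((array([ 584.4, -210.5,    4.5]), np.float64(0.106)), 2)
jar None
jar ((array([ 438.7, -332.2,    4.7]), np.float64(0.07)), 1)
at [ 439.6 -330.5  107.3] -90.0 F [-0.4 -0.7 -0.9] w 70.4 gf 0.0 q6 -0.67
```

Request:
apply_moves([
  [0.6,[0,0,0.6],[0,0,0]],
  [0.6,[0,0,0.7],[0,0,0]],
  [0.6,[0,0,0.45],[0,0,0]],
  [0.6,[0,0,0.14],[0,0,0]],
  [-1,[0,0,0],[0,0,0]],
  [-1,[0,0,0],[0,0,0]],
  [-1,[0,0,0],[0,0,0]],
  [-1,[0,0,0],[0,0,0]],
])

```text
t: 31.22
ee_pos: [439.5, -331.5, 13.6]
orientation: [2.222, 2.218, 0.0]
ft_force: [-0.0, -0.6, 6.2]
width: 45.7
grasp_force: 30.0
```

Request:
apply_moves([
  [-1,[0,0,-0.4],[0,0,0]],
  [-1,[0,0,-0.7],[0,0,0]],
  [-1,[0,0,-0.7],[0,0,0]],
  [-1,[0.25,0.5,0],[0,0,0]],
  [-1,[0.3,0.7,0],[0,0,0]],
  [-1,[0.3,0.7,0],[0,0,0]],
  [-1,[0.3,0.6,0],[0,0,0]],
  [-1,[0.22,0.39,0],[0,0,0]],
])

```text
t: 32.22
ee_pos: [584.7, -262.2, 103.8]
orientation: [2.222, 2.219, 0.0]
ft_force: [0.6, -0.2, -1.0]
width: 45.5
grasp_force: 30.0
```

Request:
apply_moves([
  [-1,[0,0,0.5],[0,0,0]],
  [-1,[0,0,0.6],[0,0,0]],
  [-1,[0,0,0.38],[0,0,0]],
  [-1,[0,0,0.12],[0,0,0]],
  [-1,[0,0,0.09],[0,0,0]],
  [-1,[0,0,0],[0,0,0]],
])

```text
t: 32.98
ee_pos: [583.8, -263.0, 18.7]
orientation: [2.223, 2.219, 0.0]
ft_force: [-0.4, -0.2, -1.0]
width: 45.8
grasp_force: 30.0
```

```bash
python3 -c "
from plan import *
plan([])"
```

```text
at [ 583.8 -263.    18.7] -90.1 F [-0.4 -0.2 -1. ] w 45.8 gf 30.0 q6 -0.44
```

Request:
apply_moves([
  [-1,[0,0,0.03],[0,0,0]],
  [0.4,[0,0,0],[0,0,0]],
  [0.4,[0,0,0],[0,0,0]],
  [0.4,[0,0,-0.4],[0,0,0]],
  [0.4,[0,0,-0.8],[0,0,0]],
  [0,[0,0,-0.8],[0,0,0]],
  [0,[-0.5,-0.7,0],[0,0,-0.1]],
  [0,[-0.5,-0.8,0],[0,0,-0.1]],
])

```text
t: 33.98
ee_pos: [512.9, -319.1, 119.0]
orientation: [1.838, 2.544, 0.0]
ft_force: [0.2, -0.3, -0.3]
width: 44.1
grasp_force: 0.0
```

Request:
apply_moves([
  [-0.3,[-0.8,-0.6,0],[0,0,-0.1]],
  [-0.3,[-0.9,-0.1,0],[0,0,-0.1]],
  [-0.3,[0,0,0],[0,0,-0.1]],
  [-0.3,[0,0,0],[0,0,-0.1]],
  [-0.3,[0,0,0],[0,0,-0.1]],
  [-0.3,[0,0,0],[0,0,-0.1]],
  [-0.3,[0,0,0],[0,0,-0.1]],
  [-0.3,[0,0,0],[0,0,-0.1]],
])

```text
t: 34.98
ee_pos: [512.6, -408.5, 118.2]
orientation: [-0.005, 3.141, -0.001]
ft_force: [0.6, -0.9, 0.2]
width: 31.0
grasp_force: 0.0
```

```bash
cat > m4.py <<'E'
from plan import *
C={'scene':img('scene','s2.png'),'top':img('top','t2.png')}
ms={n:masks('jar0',n) for n in C}
for p in [(588,-105,0),(587,-157,0),(585,-209,0),(584,-262,0)]: print('placed',find('jar','jar0',p,C,ms,z=4))
for l,c in (('tray',(586,-183,-.026)),('dock',(575,196,.03))):
  ms={n:masks(l,n) for n in C}
  if l=='tray':
    # fill jars in: union of tray mask with convex hull
    for n in C: ms[n]=[(s,np.maximum(m,rast(C[n],[M['jar'][0]+[0,y,4] for y in(-78,-26,26,78)],c))) for s,m in ms[n]]
    M['tray']+=[M['jar'][0]+[0,y,4] for y in(-78,-26,26,78)]
  print(l,find(l,l,c,C,ms))
  for n in C: print(n,find(l,l,c,{n:C[n]},ms))
for l in('tray_grip','dock_mouth','dock_stop','lever_tip'):
  for n,z in(('scene',42),('top',42)):
    for r in ctrl.pinpoint(l,n)[:1]: print(l,n,round(r['score'],2),np.round(r['xy'],1),np.round(atz(C[n],r['xy'],42 if 'grip' in l else 0),1))
plan([])
t=C['top']['pixels'];a=cv2.resize(t[140:215,90:240],(800,400),interpolation=2)
b=cv2.resize(t[145:220,255:375],(320,200),interpolation=2);s=C['scene']['pixels'];e=cv2.resize(s[215:325,190:320],(236,200),interpolation=2);f=cv2.resize(s[95:215,240:370],(217,200),interpolation=2)
o=np.zeros((600,800,3),np.uint8);o[:400]=a;o[400:,:320]=b;o[400:,320:556]=e;o[400:,560:777]=f
cv2.imwrite('pics/c2.png',o)
E
python3 m4.py
```

```text
placed ((array([ 589.8, -104.4,   -2.6]), np.float64(0.144)), 2)
placed ((array([ 586.3, -156.2,    3.1]), np.float64(0.138)), 2)
placed ((array([ 585.5, -210.7,   -3.3]), np.float64(0.16)), 2)
placed ((array([ 584.8, -262.7,    2.6]), np.float64(0.095)), 2)
tray ((array([ 585.3, -182. ,   -1.1]), np.float64(0.064)), 2)
scene ((array([ 586.7, -183.1,   -1.1]), np.float64(0.084)), 1)
top ((array([ 584.7, -180.9,   -1.3]), np.float64(0.029)), 1)
dock ((array([575.5, 195.7,   2.3]), np.float64(0.152)), 2)
scene ((array([575.1, 195.9,   1.4]), np.float64(0.164)), 1)
top ((array([576.2, 194.7,   2.2]), np.float64(0.125)), 1)
tray_grip scene 0.87 [211.  300.6] [ 591.6 -330.8]
tray_grip top 0.7 [352.3 176.8] [ 591.1 -327.6]
dock_stop scene 0.66 [315.3 161.1] [567.4 294.5]
dock_stop top 0.79 [149.9 177.8] [578.5 303.7]
lever_tip scene 0.62 [236.  274.7] [ 585.8 -212.2]
lever_tip top 0.48 [118.2 189.4] [538.5 400.5]
at [ 512.4 -408.3  116.6] -0.1 F [-0.1 -0.9  0.5] w 30.8 gf 0.0 q6 -2.26
```

View pics/c2.png

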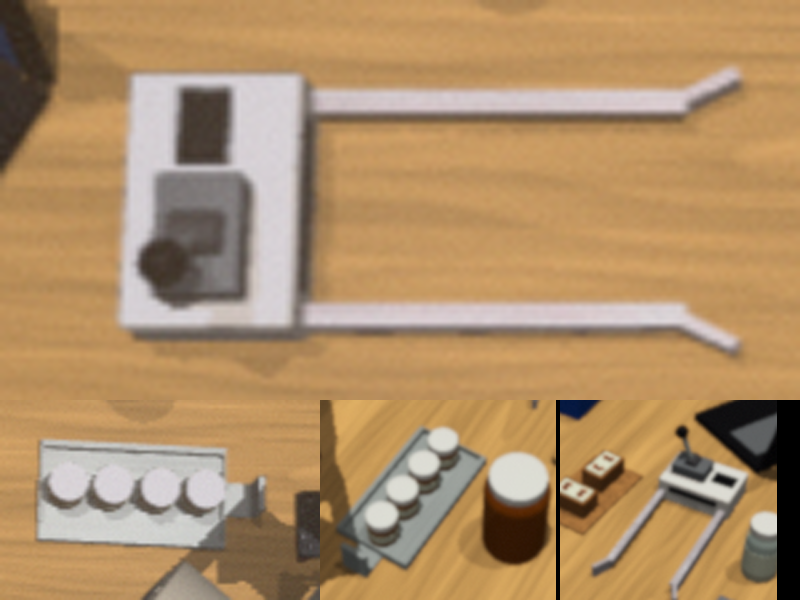

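The crop shows all four jars upright on the tray, centred along it, and clear rails with their open end at crop x≈687. I'll refine the dock axis from the rail edges.

```bash
cat > m5.py <<'E'
from plan import *
d=img('top');t=d['pixels'].astype(np.float32)
g=cv2.cvtColor(d['pixels'],cv2.COLOR_BGR2LAB).astype(np.float32)[:,:,2]  # b: wood yellow high
P={'u':[], 'l':[]}
for c in range(155,212,2):
    for k,(a,b) in {'u':(152,166),'l':(192,206)}.items():
        w=np.clip(np.percentile(g[a:b,c],90)-g[a:b,c],0,None); w[w<.3*w.max()]=0
        r=(np.arange(a,b)*w).sum()/w.sum(); P[k].append(atz(d,(c,r),23))
L={}
for k,v in P.items():
    v=np.array(v); f=np.polyfit(v[:,1],v[:,0],1); res=v[:,0]-np.polyval(f,v[:,1]); L[k]=f
    print(k,'x at y=90,195,300',np.round(np.polyval(f,[90,195,300]),1),'yaw',round(-np.degrees(np.arctan(f[0])),2),'sd',res.std().round(2))
print('mid',np.round((np.polyval(L['u'],[90,195,300])+np.polyval(L['l'],[90,195,300]))/2,1))
for u in [(90+687/5.333,140+100/5.333),(90+687/5.333,140+314/5.333)]: print('end',np.round(atz(d,u,25),1))
for u in [(90+304/5.333,140+75/5.333),(90+298/5.333,140+328/5.333),(90+133/5.333,140+75/5.333),(90+122/5.333,140+328/5.333)]: print('hous',np.round(atz(d,u,50),1))
# grip plate: dark/bright side; centre rows
for z in(50,): print('plate',np.round(atz(d,(255+262/2.667,145+(496-400)/2.667),z),1))
E
python3 m5.py
```

```text
u x at y=90,195,300 [639.7 636.8 633.8] yaw 1.63 sd 0.27
l x at y=90,195,300 [512.9 509.7 506.5] yaw 1.74 sd 0.15
mid [576.3 573.2 570.2]
end [640.3  87. ]
end [513.3  81.9]
hous [642.3 305.8]
hous [495.1 299.2]
hous [639.5 404. ]
hous [492.2 398.4]
plate [ 576.3 -328.5]
```

```bash
python3 -c "
from plan import *
plan([(582,-326.5,110,-1.2,-.3),(582,-326.5,24,-1.2,-.3,25),('w',-1,4)])"
```

```text
at [ 512.4 -408.3  116.6] -0.1 F [ 0.2 -0.4 -0.4] w 30.4 gf 0.0 q6 -2.26
[[-0.3,[-0.46,0.55,0.04],[0,0,0.004]],[-0.3,[-0.46,0.55,0.05],[0,0,0.004]],[-0.3,[-0.46,0.55,0.04],[0,0,0.004]],[-0.3,[0.0,0.0,0.43],[0,0,-0.0]],[-0.3,[0.0,0.0,0.43],[0,0,-0.0]],[-0.3,[0.0,0.0,0.43],[0,0,-0.0]],[-0.3,[0.0,0.0,0.43],[0,0,-0.0]],[-1,[0,0,0],[0,0,0]]]
[[-1,[0,0,0],[0,0,0]],[-1,[0,0,0],[0,0,0]],[-1,[0,0,0],[0,0,0]]]
```

Request:
apply_moves([
  [-0.3,[-0.46,0.55,0.04],[0,0,0.004]],
  [-0.3,[-0.46,0.55,0.05],[0,0,0.004]],
  [-0.3,[-0.46,0.55,0.04],[0,0,0.004]],
  [-0.3,[0,0,0.4],[0,0,0]],
  [-0.3,[0,0,0.4],[0,0,0]],
  [-0.3,[0,0,0.4],[0,0,0]],
  [-0.3,[0,0,0.3],[0,0,0]],
  [-0.3,[0,0,0.2],[0,0,0]],
])

```text
t: 36.83
ee_pos: [581.3, -326.7, 23.7]
orientation: [-0.034, -3.14, -0.001]
ft_force: [-0.4, -0.2, -0.4]
width: 30.5
grasp_force: 0.0
```

Request:
apply_moves([
  [-0.3,[0,0,0],[0,0,0]],
  [-1,[0,0,0],[0,0,0]],
  [-1,[0,0,0],[0,0,0]],
  [-1,[0,0,0],[0,0,0]],
  [-1,[0,0,0],[0,0,0]],
])

```text
t: 37.45
ee_pos: [582.6, -327.0, 25.9]
orientation: [0.033, 3.14, -0.002]
ft_force: [0.2, -2.7, 3.7]
width: 7.7
grasp_force: 30.0
```

```bash
python3 -c "
from plan import *
plan([(585.2,-205.8,24,1.7,-1,14),(577.6,49,24,1.7,-1,18)])"
```

```text
at [ 582.6 -327.    25.9] -1.2 F [ 0.2 -2.7  3.7] w 7.7 gf 30.0 q6 -2.08
[[-1,[0.0,0.27,0.0],[0,0,-0.004]],[-1,[0.0,0.27,0.0],[0,0,-0.004]],[-1,[0.0,0.27,0.01],[0,0,-0.003]],[-1,[-0.01,0.27,0.0],[0,0,-0.004]],[-1,[-0.01,0.27,0.01],[0,0,-0.003]],[-1,[-0.01,0.27,0.0],[0,0,-0.004]],[-1,[-0.01,0.27,0.01],[0,0,-0.003]],[-1,[-0.01,0.27,0.0],[0,0,-0.004]]]
[[-1,[-0.01,0.26,0.01],[0,0,-0.003]],[-1,[0.0,0.34,0.0],[0,0,-0.0]],[-1,[0.0,0.34,0.0],[0,0,-0.0]],[-1,[0.0,0.34,0.0],[0,0,-0.0]],[-1,[0.0,0.34,0.0],[0,0,-0.0]],[-1,[0.0,0.34,0.0],[0,0,-0.0]],[-1,[0.0,0.34,0.0],[0,0,-0.0]],[-1,[0.0,0.34,0.0],[0,0,-0.0]]]
[[-1,[0.0,0.34,0.0],[0,0,-0.0]],[-1,[0.0,0.34,0.0],[0,0,-0.0]],[-1,[0.0,0.34,0.0],[0,0,-0.0]],[-1,[0.0,0.34,0.0],[0,0,-0.0]],[-1,[0.0,0.34,0.0],[0,0,-0.0]],[-1,[0.0,0.34,0.0],[0,0,-0.0]],[-1,[0.0,0.34,0.0],[0,0,-0.0]],[-1,[0.0,0.34,0.0],[0,0,-0.0]]]
```

Request:
apply_moves([
  [-1,[0,0.1,0],[0,0,-0.004]],
  [-1,[0,0.2,0],[0,0,-0.004]],
  [-1,[0,0.27,0],[0,0,-0.004]],
  [-1,[0,0.3,0],[0,0,-0.004]],
  [-1,[-0.01,0.3,0],[0,0,-0.004]],
  [-1,[-0.01,0.3,0],[0,0,-0.004]],
  [-1,[-0.01,0.3,0],[0,0,-0.004]],
  [-1,[-0.01,0.27,0],[0,0,-0.004]],
])

```text
t: 38.45
ee_pos: [584.5, -224.7, 26.0]
orientation: [-0.047, 3.139, -0.002]
ft_force: [0.8, -6.7, 3.2]
width: 7.7
grasp_force: 30.0
```

Request:
apply_moves([
  [-1,[-0.01,0.2,0],[0,0,0]],
  [-1,[0,0.1,0],[0,0,0]],
  [-1,[0,0,0],[0,0,0]],
])

```text
t: 38.83
ee_pos: [584.5, -209.2, 26.0]
orientation: [-0.047, 3.14, -0.001]
ft_force: [0.4, -1.1, 5.8]
width: 7.8
grasp_force: 30.0
```

```bash
cat > m6.py <<'E'
from plan import *
d=img('top','t3.png');e=img('scene','s3.png')
o=ctrl.get_obs();p=o['ee_pos']
# overlay predicted tray (from TCP) & dock on the top image
big=cv2.resize(d['pixels'],None,fx=4,fy=4,interpolation=2)
def dl(pose,pts,col):
    q=np.array([proj(d,x) for x in place(np.array(pts,float),pose)]);cv2.polylines(big,[np.round((q+.5)*4).astype(int)],True,col,1)
m=R.from_rotvec(o['orientation']).as_matrix();yaw=np.arctan2(-m[0,1],m[1,1])
tp=(p[0]-145*np.sin(yaw),p[1]+145*np.cos(yaw),yaw);print('tray pred',np.round(tp[:2],1),np.degrees(yaw).round(2))
D=(573.3,194,np.radians(1.7))
dl(tp,[[-60,-110,14],[60,-110,14],[60,110,14],[-60,110,14]],(0,0,255))
for s in(-1,1): dl(D,[[s*56,-110,25],[s*70,-110,25],[s*70,110,25],[s*56,110,25]],(0,160,0))
dl(D,[[-75,110,50],[75,110,50],[75,210,50],[-75,210,50]],(0,160,0))
cv2.imwrite('pics/o3.png',big[550:850,420:1220])
plan([])
E
python3 m6.py
```

```text
tray pred [580.2 -64.3] 1.69
at [ 584.5 -209.2   25.9] 1.7 F [ 0.8 -0.1  6.2] w 7.7 gf 30.0 q6 -1.96
```

View pics/o3.png

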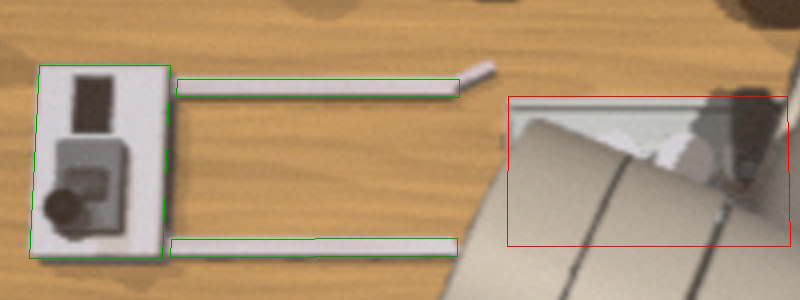

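The green dock overlay matches the picture. The tray's rim, at crop y≈99, sits about 1 mm toward the robot from the red prediction, so I'll shift it +1 mm in x and slide it in.

Request:
apply_moves([
  [-1,[-0.03,0.1,0],[0,0,0]],
  [-1,[0,0.2,0],[0,0,0]],
  [-1,[0,0.2,0],[0,0,0]],
  [-1,[0,0.2,0],[0,0,0]],
  [-1,[0,0.2,0],[0,0,0]],
  [-1,[0,0.2,0],[0,0,0]],
  [-1,[0,0.2,0],[0,0,0]],
  [-1,[0,0.1,0],[0,0,0]],
])

```text
t: 39.92
ee_pos: [584.0, -139.7, 26.0]
orientation: [-0.047, 3.139, -0.002]
ft_force: [0.5, -6.9, 4.8]
width: 8.1
grasp_force: 30.0
```

```bash
python3 -c "
from plan import *
plan([(577.6,49,24,1.7,-1,18)])"
```

```text
at [ 584.  -139.7   26. ] 1.7 F [ 0.5 -6.9  4.8] w 8.1 gf 30.0 q6 -1.85
[[-1,[0.0,0.34,0.0],[0,0,0.0]],[-1,[0.0,0.34,0.0],[0,0,0.0]],[-1,[0.0,0.34,0.0],[0,0,0.0]],[-1,[0.0,0.34,0.0],[0,0,0.0]],[-1,[0.0,0.35,0.01],[0,0,0.0]],[-1,[0.0,0.34,0.0],[0,0,0.0]],[-1,[0.0,0.35,0.01],[0,0,0.0]],[-1,[0.0,0.34,0.0],[0,0,0.0]]]
[[-1,[0.01,0.35,0.01],[0,0,0.0]],[-1,[0.0,0.34,0.0],[0,0,0.0]],[-1,[0.01,0.35,0.01],[0,0,0.0]]]
```

Request:
apply_moves([
  [-1,[0,0.2,0],[0,0,0]],
  [-1,[0,0.3,0],[0,0,0]],
  [-1,[0,0.3,0],[0,0,0]],
  [-1,[0,0.3,0],[0,0,0]],
  [-1,[0,0.3,0],[0,0,0]],
  [-1,[0,0.3,0],[0,0,0]],
  [-1,[0,0.3,0],[0,0,0]],
  [-1,[0,0.2,0],[0,0,0]],
])

```text
t: 40.92
ee_pos: [580.6, -29.5, 25.9]
orientation: [-0.047, 3.14, -0.001]
ft_force: [0.5, -7.2, 6.7]
width: 7.7
grasp_force: 30.0
```

```bash
python3 -c "
from plan import *
plan([(577.6,49,24,1.7,-1,18)])"
```

```text
at [580.6 -29.5  25.9] 1.7 F [ 0.5 -7.2  6.7] w 7.7 gf 30.0 q6 -1.67
[[-1,[0.0,0.31,0.01],[0,0,0.0]],[-1,[0.0,0.32,0.01],[0,0,0.0]],[-1,[0.0,0.31,0.01],[0,0,0.0]],[-1,[0.01,0.32,0.0],[0,0,0.0]],[-1,[0.0,0.31,0.01],[0,0,0.0]]]
```

Smooth so far. About 78 mm remains, so I'll slow down near the stop.

Request:
apply_moves([
  [-1,[0,0.25,0],[0,0,0]],
  [-1,[0,0.25,0],[0,0,0]],
  [-1,[0,0.25,0],[0,0,0]],
  [-1,[0,0.25,0],[0,0,0]],
  [-1,[0,0.2,0],[0,0,0]],
  [-1,[0,0.1,0],[0,0,0]],
  [-1,[0,0.06,0],[0,0,0]],
  [-1,[0,0.04,0],[0,0,0]],
])

```text
t: 41.92
ee_pos: [578.3, 40.0, 25.9]
orientation: [-0.047, 3.14, -0.001]
ft_force: [0.7, -6.9, 7.2]
width: 7.6
grasp_force: 30.0
```

Request:
apply_moves([
  [-1,[0,0.03,0],[0,0,0]],
  [-1,[0,0.03,0],[0,0,0]],
])

```text
t: 42.18
ee_pos: [578.3, 42.9, 25.9]
orientation: [-0.047, 3.14, -0.001]
ft_force: [-0.4, -7.3, 7.7]
width: 8.0
grasp_force: 30.0
```

Request:
apply_moves([
  [-1,[0,0.03,0],[0,0,0]],
  [-1,[0,0.03,0],[0,0,0]],
])

```text
t: 42.42
ee_pos: [578.2, 45.9, 25.9]
orientation: [-0.046, 3.14, -0.001]
ft_force: [-0.1, -7.3, 7.7]
width: 7.7
grasp_force: 30.0
```

Request:
apply_moves([
  [-1,[0,0.03,0],[0,0,0]],
  [-1,[0,0.03,0],[0,0,0]],
])

```text
t: 42.68
ee_pos: [578.1, 48.8, 25.9]
orientation: [-0.047, 3.14, -0.001]
ft_force: [0.2, -7.8, 7.1]
width: 7.5
grasp_force: 30.0
```

Request:
apply_moves([
  [-1,[0,0.03,0],[0,0,0]],
  [-1,[0,0.02,0],[0,0,0]],
])

```text
t: 42.92
ee_pos: [578.1, 49.9, 26.0]
orientation: [-0.048, 3.14, -0.004]
ft_force: [-0.5, -20.2, 7.1]
width: 7.5
grasp_force: 30.0
```

```bash
python3 -c "
from plan import *
plan([])"
```

```text
at [578.1  49.9  26. ] 1.8 F [ -0.5 -20.2   7.1] w 7.5 gf 30.0 q6 -1.53
```

Request:
apply_moves([
  [-1,[0,0.02,0],[0,0,0]],
  [-1,[0,0,0],[0,0,0]],
])

```text
t: 43.18
ee_pos: [578.1, 50.0, 26.0]
orientation: [-0.048, 3.14, -0.006]
ft_force: [1.3, -21.9, 7.8]
width: 7.5
grasp_force: 30.0
```

Request:
apply_moves([
  [-1,[0,-0.03,0],[0,0,0]],
  [-0.4,[0,0,0],[0,0,0]],
  [-0.4,[0,0,0],[0,0,0]],
  [-0.4,[0,0,0],[0,0,0]],
])

```text
t: 43.68
ee_pos: [577.1, 52.0, 24.9]
orientation: [0.047, -3.14, -0.0]
ft_force: [0.8, -0.2, 0.1]
width: 25.9
grasp_force: 0.0
```

Request:
apply_moves([
  [-0.4,[0,0,-0.3],[0,0,0]],
  [-0.4,[0,0,-0.8],[0,0,0]],
  [-0.4,[0,0,-0.9],[0,0,0]],
  [-0.4,[0,0,-0.9],[0,0,0]],
  [-0.4,[0.9,0,-0.3],[0,0,0]],
  [-0.4,[0.9,0,0],[0,0,0]],
  [-0.4,[0.9,0,0],[0,0,0]],
  [-0.4,[0.9,0,0],[0,0,0]],
])

```text
t: 44.68
ee_pos: [396.2, 46.4, 186.0]
orientation: [-0.047, 3.14, 0.0]
ft_force: [-0.3, 0.2, 0.5]
width: 26.3
grasp_force: 0.0
```

```bash
cat > m7.py <<'E'
from plan import *
d=img('top','t4.png');e=img('scene','s4.png')
D=(573.3,194,np.radians(1.7))
B=[]
for c in(d,e):
    big=cv2.resize(c['pixels'],None,fx=4,fy=4,interpolation=2)
    def dl(pose,pts,col):
        q=np.array([proj(c,x) for x in place(np.array(pts,float),pose)]);cv2.polylines(big,[np.round((q+.5)*4).astype(int)],True,col,1)
    dl(D,[[-60,-110,14],[60,-110,14],[60,110,14],[-60,110,14]],(0,0,255))
    dl(D,[[-75,110,50],[75,110,50],[75,210,50],[-75,210,50]],(0,160,0))
    # pivot axis line at z=60 and ring of the lever plane
    for z in(50,60,70): 
        q=(proj(c,place(np.array([[-25.,160,z]]),D)[0])+.5)*4; cv2.circle(big,tuple(np.round(q).astype(int)),3,(255,0,0),-1)
    B.append(big)
o=np.zeros((600,800,3),np.uint8);o[:300]=B[0][560:860,380:1180]
o[300:,:400]=B[1][400:800,1050:1570][:300,:400] if 0 else cv2.resize(B[1][380:860,900:1540],(400,300))
o[300:,400:]=B[1][380:680,1060:1460]
cv2.imwrite('pics/o4.png',o)
ms=[]
for n,c in(('top',d),('scene',e)):
    for r in ctrl.pinpoint('lever_tip',n): print(n,round(r['score'],2),np.round(r['xy'],1))
plan([])
E
python3 m7.py
```

```text
top 0.44 [122.2 188.9]
scene 0.51 [310.  112.5]
at [397.9  46.4 186.2] 1.7 F [0.3 0.2 0.7] w 25.9 gf 0.0 q6 -1.51
```

View pics/o4.png

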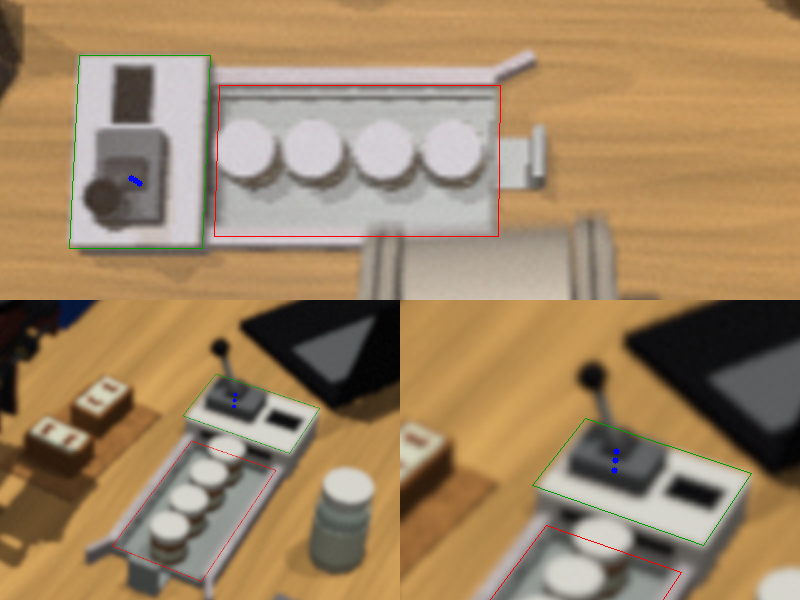

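The tray sits home, its rim matching the red overlay, with the four jars upright. The lever ball is at top crop (103,197) and scene crop (592,377), leaning toward the robot. I'll triangulate it.

```bash
python3 -c "
from plan import *
d=img('top');e=img('scene')
def tri(a,b):
    o1,r1=ray(d,a);o2,r2=ray(e,b);A=np.c_[r1,-r2];s=np.linalg.lstsq(A,o2-o1,rcond=None)[0];p,q=o1+r1*s[0],o2+r2*s[1];return (p+q)/2,np.linalg.norm(p-q)
p,g=tri((120.25,188.75),(312.5,113.75));print(p.round(1),g.round(1))
D=(573.3,194,np.radians(1.7));pv=place(np.array([[-25.,160,0]]),D)[0];print('pivot',pv.round(1))
l=place.__call__;c,s=np.cos(D[2]),np.sin(D[2]);v=p-[573.3,194,0];print('tip in dock',c*v[0]+s*v[1],-s*v[0]+c*v[1],v[2])
plan([])"
```

```text
[516.9 354.1 133.5] 0.3
pivot [543.6 353.2   0. ]
tip in dock -51.651515171376005 161.73130363495315 133.4830823493827
at [399.2  46.5 186. ] 1.7 F [-0.4  1.  -0.2] w 26.4 gf 0.0 q6 -1.51
```

```bash
python3 -c "
from plan import *
plan([(470,354,186,1.7,-1,45),(470,354,115,1.7,-1,30)])"
```

```text
at [399.2  46.5 186. ] 1.7 F [-0.4  1.  -0.2] w 26.4 gf 0.0 q6 -1.51
[[-1,[-0.2,0.76,0.0],[0,0,-0.0]],[-1,[-0.2,0.76,0.0],[0,0,-0.0]],[-1,[-0.2,0.76,0.0],[0,0,-0.0]],[-1,[-0.2,0.77,0.0],[0,0,-0.0]],[-1,[-0.2,0.76,0.0],[0,0,-0.0]],[-1,[-0.2,0.77,0.0],[0,0,-0.0]],[-1,[-0.2,0.76,0.0],[0,0,-0.0]],[-1,[-0.2,0.77,0.0],[0,0,-0.0]]]
[[-1,[0.0,0.0,0.47],[0,0,-0.0]],[-1,[0.0,0.0,0.47],[0,0,-0.0]],[-1,[0.0,0.0,0.48],[0,0,-0.0]]]
```

Request:
apply_moves([
  [-1,[-0.2,0.76,0],[0,0,0]],
  [-1,[-0.2,0.76,0],[0,0,0]],
  [-1,[-0.2,0.76,0],[0,0,0]],
  [-1,[-0.2,0.77,0],[0,0,0]],
  [-1,[-0.2,0.76,0],[0,0,0]],
  [-1,[-0.2,0.77,0],[0,0,0]],
  [-1,[-0.2,0.76,0],[0,0,0]],
  [-1,[-0.2,0.77,0],[0,0,0]],
])

```text
t: 45.98
ee_pos: [469.9, 356.1, 185.0]
orientation: [-0.046, 3.141, 0.0]
ft_force: [0.4, -0.5, -0.3]
width: 0.5
grasp_force: 0.0
```

Request:
apply_moves([
  [-1,[0,0,0.47],[0,0,0]],
  [-1,[0,0,0.47],[0,0,0]],
  [-1,[0,0,0.48],[0,0,0]],
  [-1,[0,0,0],[0,0,0]],
  [-1,[-0.2,0,0],[0,0,0]],
  [-1,[-0.2,0,0],[0,0,0]],
  [-1,[-0.2,0,0],[0,0,0]],
  [-1,[-0.2,0,0],[0,0,0]],
])

```text
t: 46.98
ee_pos: [509.4, 355.2, 114.7]
orientation: [-0.046, 3.141, 0.001]
ft_force: [-1.8, -0.1, 1.3]
width: 0.2
grasp_force: 0.7
```

Request:
apply_moves([
  [-1,[-0.15,0,0],[0,0,0]],
  [-1,[-0.15,0,0],[0,0,0]],
  [-1,[-0.15,0,0],[0,0,0]],
  [-1,[-0.15,0,0],[0,0,0]],
])

```text
t: 47.48
ee_pos: [539.0, 356.1, 114.1]
orientation: [0.046, -3.141, 0.0]
ft_force: [-1.1, -0.2, -0.9]
width: 0.3
grasp_force: 0.5
```

Request:
apply_moves([
  [-1,[-0.1,0,0],[0,0,0]],
  [-1,[-0.1,0,0],[0,0,0]],
  [-1,[-0.06,0,0],[0,0,0]],
])

```text
t: 47.85
ee_pos: [551.6, 356.3, 114.0]
orientation: [0.046, -3.141, 0.0]
ft_force: [-1.4, -0.5, -0.4]
width: 0.6
grasp_force: 0.6
```

Request:
apply_moves([
  [-1,[-0.05,0,0],[0,0,0]],
  [-1,[-0.05,0,0],[0,0,0]],
])

```text
t: 48.1
ee_pos: [553.5, 356.2, 113.6]
orientation: [0.045, -3.135, 0.002]
ft_force: [-15.0, 1.3, 6.8]
width: 0.2
grasp_force: 8.1
```

Request:
apply_moves([
  [-1,[-0.05,0,0],[0,0,0]],
  [-1,[-0.05,0,0],[0,0,0]],
])

```text
t: 48.35
ee_pos: [554.1, 356.2, 113.3]
orientation: [0.045, -3.126, 0.005]
ft_force: [-31.5, 1.7, 15.7]
width: 0.2
grasp_force: 16.3
```

The lever hit its end where predicted. Backing off and checking everything.

Request:
apply_moves([
  [-1,[0.2,0,0],[0,0,0]],
  [-1,[0.5,0,0],[0,0,0]],
  [-1,[0.8,0,0],[0,0,0]],
  [-1,[0,0,-0.9],[0,0,0]],
  [-1,[0,0,-0.9],[0,0,0]],
  [-1,[0.9,0,0],[0,0,0]],
  [-1,[0.7,0.8,0],[0,0,0]],
  [-1,[0,0.9,0],[0,0,0]],
])

```text
t: 49.35
ee_pos: [402.7, 437.7, 205.1]
orientation: [-0.047, 3.14, 0.001]
ft_force: [0.6, -0.3, -0.5]
width: 0.4
grasp_force: 0.0
```

Request:
apply_moves([
  [-1,[0,0.9,0],[0,0,0]],
  [-1,[0,0.9,0],[0,0,0]],
  [-1,[0,0.9,0],[0,0,0]],
  [-1,[0,0,0],[0,0,0]],
])

```text
t: 49.85
ee_pos: [400.0, 575.1, 204.2]
orientation: [-0.05, 3.14, 0.003]
ft_force: [-1.3, 0.2, 0.6]
width: 0.4
grasp_force: 0.0
```

```bash
sed -i "s/o4.png/o5.png/;s/t4.png/t5.png/;s/s4.png/s5.png/" m7.py; python3 m7.py; python3 -c "
from h import *
C={'scene':img('scene'),'top':img('top')}
for k,l,p in [('big_jar','big_jar',(746,-172,0)),('water','water',(752,217,0))]: print(k,find(k,l,p,C))
ms={n:masks('box_a',n) for n in C}
for p in[(378,295,1.48),(371,195,-.08)]: print('box',find('box','box_a',p,C,ms,z=4))"
```

```text
top 0.55 [121.1 167.4]
scene 0.6 [329.3 118.4]
at [400.3 570.9 204.1] 1.7 F [-0.2 -0.1 -0.3] w 0.6 gf 0.0 q6 -0.66
big_jar ((array([ 744.8, -171.1,    4.8]), np.float64(0.123)), 2)
water ((array([752.7, 218.1,  -1.2]), np.float64(0.134)), 2)
box ((array([377.7, 293.8,  83.4]), np.float64(0.116)), 2)
box ((array([371.3, 196.2,  -4. ]), np.float64(0.111)), 2)
```

View pics/o5.png

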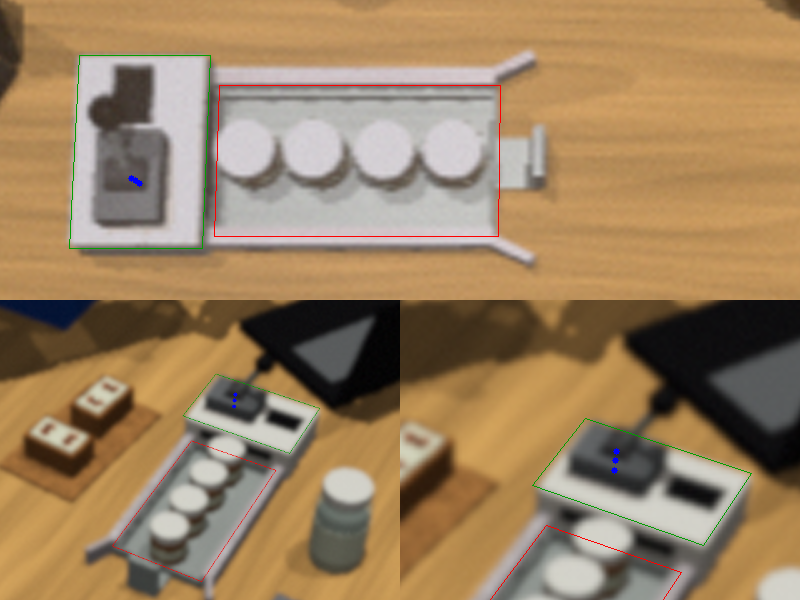

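Everything checks out:
- The lever is fully over (top crop (105,110)).
- The tray is home with four upright jars.
- The boxes are flat on the mat.
- The big jar and water jar haven't moved, and the robot is clear.

Handing in.

```bash
python3 -c "
from workcell import ctrl
print(ctrl.close_job())"
```

```text
the job is handed in; nothing more can be done
None
```

The job is handed in at about 50 s: both boxes are flat on the mat, all four jars stand upright on the tray, the tray is home against the stop, and the lever was then pushed fully over; I did not re-measure the brush at the end, but nothing moved near it.

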